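Empty the padlock mug into the sorting tray

ROBOT

A 6-joint arm with a two-finger parallel gripper is mounted at the origin on the work surface. World frame = base frame: x ahead of the robot, y to its left, z up, the work surface at z = 0. Lengths are in m, angles in rad, forces in N, time in s.
With the tool pointing down it reaches from about 0.325 to 0.875 m from the base axis. Payload 4.4 kg.
Tool frame: the origin (TCP) lies midway between the tips of the shut fingers; the grasp point (between the pads) lies 19 mm behind it (robot.hold_point_z is the distance from the TCP to the grasp point, in m); z points along the fingers, y is the line along which they close (so a half turn about z gives the same grasp; the last joint's range is limited). The gripper opens to 85 mm and grips with 20 to 120 N. Pads are 22 mm wide; open, the fingers measure 114 mm over their backs; the gripper's body (76 mm by 85 mm) begins 54 mm behind the grasp point. The pads swing forward as they close: fully open they stand 13 mm farther back than shut.
Start: joints at [-1.49, 0.207, 1.542, -0, 1.393, -0.15], TCP at [0.132, -0.56, 0.231] pointing down, gripper open.
Joint ranges: [-2.73, 2.73], [-0.86, 2.22], [0.23, 2.46], [-1.11, 4.25], [0.08, 2.63], [-2.82, 2.82]. Speed limits (rad/s): [2.79, 2.79, 3.14, 3.14, 3.14, 3.14].

INTERFACE

Orientations are given as a unit quaternion [w, x, y, z].
In Python, from plant import robot gives the robot as it stands.
- The arm moves only by the tool move_arm, never from a script. Its argument "rows" is a list of rows, each a list of 7 numbers: the shift along the tool's x, y, z scaled (see below), then the turn, a rotation vector about the tool's x, y, z scaled (see below), then the closure, from 0 (fully open) to 1 (shut). A call has 1 to 5 rows; each row is the pose to reach, as a shift and turn from the pose commanded when the call began, along the tool's axes at that moment; what a row does not reach only later rows make up. The controller multiplies each number of a shift by 40 cm and each number of a turn by 45 degrees. A row lasts 1/12 s, in which the tool goes at most 41.7 mm and 7.16 degrees, less where a joint would pass 70% of its speed; a pose out of reach is approached as far as the arm can. A call with a number of a shift or a turn outside -1 to 1 is refused whole. A call with a gripper value outside its range is refused whole. The fingers move at their own pace and stop on an object; "grip_force" is the grip in N (left out, the last holds). Time passes only in rows, so rows that repeat a pose let the fingers close. It gives the time, the measured TCP pose, the force, the opening and the grip force at its end, in the units of the state.
- robot.get_state(): the state, without advancing time (a new reading comes with each control period).
- robot.grab_frame(name): name is "scene" or "top" or "wrist"; returns a dict with "img" (480x640x3 uint8, red, green, blue), "vertical_fov" (degrees; the focal length in pixels is half the picture's height over the tangent of half this angle, whatever the lens; pixels are square), "cx", "cy" (the principal point, pixels), "xyz" and "attitude" of the camera in the world. Camera axes: x right, y down, z forward; pixel columns grow to the right and rows downward; lengths in m; the calibration is good to about 2 mm. A picture is of the moment at which its call begins. There is no depth.
- robot.sign_off(): hands the job in; it is judged then, once.
Trained networks look in a picture, given as the dict that the camera call returned (one of the last four; its "shot" number tells which), for a name from the list of things; names that differ only in an ending like _2 or _b are one class to them, and where a whole thing is asked for, a point or a joint stands for the part that bears it (a point fixed in the world has none). Each returns a list of dicts, best first, with "score" (0 to 1); they miss things now and then, are a little off and sometimes report something else, mostly with a low value. They report only what shows in the picture. A call takes as long as a camera call. They do not tell look-alikes from the thing itself.
- robot.outline_of(query, picture): "mask" (480x640 bool, what is visible of it) and "extent" ([left, top, width, height] in pixels, round what is visible of it).
The state is a dict: "time_s": time; "joint_positions": joint angles; "qvel": joint speeds; "tau": joint torques, N m; "tool_pos": TCP position; "eef_rot": TCP orientation; "ft_force": force on the tool from outside, world axes, zero at the start; "wrist_torque": the same for the moment, N m; "finger_gap": opening from 0.0 (shut) to 1.0 (fully open); "finger_force": force on a finger pad.
Only numpy, scipy, OpenCV 4.12 (cv2) and the standard library are available. Lean on these libraries where they do the work, as an engineer would, in place of code of your own. Each camera call takes 0.05 s, during which the arm holds its last target. There are 200 camera calls.

TASK

Take the wooden lid off the blue mug and set it aside, knob up, on the bare cabinet top. Tip all four padlocks out of the mug into the grey tray, then stand the empty mug upright in the middle of the cork coaster. Put the lid and the mug down gently rather than letting them drop, do not bang the mug on the tray or the coaster, and leave everything else where it is.

Things in the scene. Friction and masses are not known exactly. Their poses are not given: they have to be found in the camera images.
- mug: blue stoneware mug, 105 mm high, 106 mm across the rim, 96 mm at the foot, wall 4, bottom 6 mm, 0.3 kg empty, 0.58 full. Origin: centre of its underside, z up to the mouth. Its handle is on its own -x side, at the start towards the robot and its right (mug yaw 0.45 to 1.25 rad). Glazed: padlocks begin to slide at about 100 to 110 degrees from upright; 120 empties it. Too wide to grip bodily
- mug_handle (a point): middle of the handle's straight upright strap: 62 mm long, parallel to the mug axis, 16 mm wide along the mug's y (the width to pinch, flat sides), 10 mm thick. It stands 92 mm from the mug axis, 55 mm above the mug's underside, 35 mm clear of the wall; two arms join it to the wall 26 mm above and below this point. Axes as the mug's
- mug_rim (a point): centre of the mug's mouth, on the axis 105 mm above its underside. Axes as the mug's
- lid: round beech lid lying loosely on the mug: disc 108 mm across, 9 mm thick, over a plug 86 mm across, 6 mm deep that drops loosely into the mouth, with a turned knob; 70 g, 41 mm high in all. Origin: centre of the plug's underside, z up; set on a flat surface it stands on the plug. On the mug its origin is 99 mm above the mug's underside
- lid_knob (a point): middle of the lid's knob to grip: a round knob 26 mm across and 20 mm high, on the lid's axis 31 mm above the lid's origin (knob top at 41 mm, disc top at 15 mm)
- tray: open grey plastic sorting tray, empty at the start: 160 mm (its x) by 220 mm (its y) outside, 40 mm high, walls and floor 5 mm thick, 0.8 kg. Origin at the centre of its underside, z up
- coaster: round cork coaster, 120 mm across, 8 mm thick, lying on the cabinet top. Origin at the centre of its underside. Behind it stands a fixed aluminium swing arm 180 mm high: keep clear of it
- padlock0_mid (a point): middle of a locker padlock with a brass body and steel shackle, 62 mm long, 34 mm wide, 16 mm thick, 70 g; inside the mug at the start. This point lies 26 mm from the foot end along its own z, which points to the shackle
- padlock1_mid (a point): middle of a locker padlock with a red body and steel shackle, 62 mm long, 34 mm wide, 16 mm thick, 70 g; inside the mug at the start. This point lies 26 mm from the foot end along its own z, which points to the shackle
- padlock2_mid (a point): middle of a locker padlock with a green body and steel shackle, 62 mm long, 34 mm wide, 16 mm thick, 70 g; inside the mug at the start. This point lies 26 mm from the foot end along its own z, which points to the shackle
- padlock3_mid (a point): middle of a locker padlock with a black body and steel shackle, 62 mm long, 34 mm wide, 16 mm thick, 70 g; inside the mug at the start. This point lies 26 mm from the foot end along its own z, which points to the shackle
- card_holder: matte black card holder, 98 x 64 x 12 mm, lying flat (bystander). Origin at the centre of its underside
- key_tag: yellow plastic key tag, 75 x 34 x 6 mm, lying flat (bystander). Origin at its underside, near its middle
- key: bronze skeleton key, 100 mm long, 7 mm thick, lying flat (bystander). Origin near the middle of its shank, at the underside; it lies along its own y axis
- sanitiser: white pump bottle with a green band, 60 mm across, 168 mm high, standing at the left (bystander). Origin at the centre of its underside
- tape_dispenser: black desk tape dispenser, 150 mm long (its y axis), 55 mm wide, 85 mm high, at the right (bystander). Origin at the centre of its underside
- plant: small succulent in a terracotta pot, 72 mm across, about 140 mm high, at the left (bystander). Origin at the centre of its underside
Things that resemble listed ones, but are neither listed nor needed, are in the scene too. Of the things shaped like the lid, the beech one is meant.

How it is judged:
On the way, in this order (a step that is already met when the one before it is completed fails the run):
1. the lid is lifted clear of the mug, which still stands upright where it was (distance between lid and mug_rim above 0.08 m and angle between mug's own z axis and vertical below 0.2 rad and distance of mug from where it was at the start of the episode below 0.03 m), for 0.1 s.
2. the mug is lifted over the tray and tipped with its mouth at least about level (angle between mug's own z axis and vertical above 1.4 rad and horizontal distance between mug_rim and tray below 0.17 m and height (world z) of mug above 0.045 m), for 0.1 s.
3. all four padlocks lie in the tray (x of padlock0_mid in the frame of tray between -0.072 and 0.072 m and y of padlock0_mid in the frame of tray between -0.102 and 0.102 m and z of padlock0_mid in the frame of tray between 0 and 0.07 m and x of padlock1_mid in the frame of tray between -0.072 and 0.072 m and y of padlock1_mid in the frame of tray between -0.102 and 0.102 m and z of padlock1_mid in the frame of tray between 0 and 0.07 m and x of padlock2_mid in the frame of tray between -0.072 and 0.072 m and y of padlock2_mid in the frame of tray between -0.102 and 0.102 m and z of padlock2_mid in the frame of tray between 0 and 0.07 m and x of padlock3_mid in the frame of tray between -0.072 and 0.072 m and y of padlock3_mid in the frame of tray between -0.102 and 0.102 m and z of padlock3_mid in the frame of tray between 0 and 0.07 m), for 0.2 s.
At the end, for the whole second after the job is handed in: All four padlocks lie in the tray, which stands flat within 50 mm of its start; the mug stands upright (within 4.5 degrees) on the coaster, axis within 18 mm of its centre; the lid lies knob up, flat on the bare cabinet top; mug, lid and tray at rest (all of step 3 and angle between each of tray, mug's own z axis and vertical below 0.08 rad and distance of tray from where it was at the start of the episode below 0.05 m and horizontal distance between mug and coaster below 0.018 m and height (world z) of mug between 0.005 and 0.012 m and angle between lid's own z axis and vertical below 0.1 rad and height (world z) of lid below 0.004 m and linear speed of each of mug, lid, tray below 0.03 m/s); the robot touches nothing.
It fails at once if a bystander (card holder, key tag, key, pump bottle, tape dispenser, plant) is moved by more than 30 mm or the coaster by more than 40 mm (distance of any of card_holder, key_tag, key, sanitiser, tape_dispenser, plant from where it was at the start of the episode above 0.03 m or distance of coaster from where it was at the start of the episode above 0.04 m).
It fails at once if the lid or the mug is let drop: it moves faster than 0.6 m/s with no finger on it ((linear speed of lid above 0.6 m/s and contact force between the fingers and lid below 0.05 N) or (linear speed of mug above 0.6 m/s and contact force between the fingers and mug below 0.05 N)).
It fails at once if the mug is banged against the coaster or the tray with more than 60 N (contact force between mug and coaster above 60 N or contact force between mug and tray above 60 N).
It also fails if it takes over 72 s, if anything falls off the work surface, if the arm or the gripper's body presses on something with over 40 N, if the wrist force passes 120 N, or if a joint passes its speed limit or range.

## Working session

There is one attempt and no reset: what is moved stays moved. The work goes in short steps, Python scripts to look and compute and a tool call to move; the robot and the scene stay as the last step left them, time stands still between calls to the robot, and variables do not carry over. Pictures are saved under pics/ and viewed, at most 10 in all, crops included, and the job is handed in when it is done.

Besides the shell and the picture viewer there is one more tool, called after "Emit:" as name(argument=value, ...), one argument or row to a line, values as JSON. move_arm: Moves the arm, as the interface text tells. Its arguments: {"type":"object","properties":{"rows":{"type":"array","items":{"type":"array","items":{"type":"number","minimum":-1,"maximum":1}}},"grip_force":{"type":"number"}},"required":["rows"]}

```bash
ls; mkdir -p pics; cat > h.py <<'E'
import numpy as np, cv2
from scipy.spatial.transform import Rotation as R
from plant import robot
def Rq(q): return R.from_quat([q[1],q[2],q[3],q[0]])
def K(f):
    h=f["img"].shape[0]; return h/2/np.tan(np.radians(f["vertical_fov"])/2)
def ray(f,u,v):
    d=np.array([(u-f["cx"])/K(f),(v-f["cy"])/K(f),1.0]); A=f["attitude"]
    return Rq(A).apply(d)
def at_z(f,u,v,z):
    d=ray(f,u,v); o=np.array(f["xyz"]); return o+d*(z-o[2])/d[2]
def proj(f,p):
    c=Rq(f["attitude"]).inv().apply(np.array(p)-np.array(f["xyz"])); return c[0]/c[2]*K(f)+f["cx"], c[1]/c[2]*K(f)+f["cy"]
def save(f,n): cv2.imwrite("pics/"+n,cv2.cvtColor(f["img"],cv2.COLOR_RGB2BGR))
E
python3 - <<'E'
from h import *
fs={n:robot.grab_frame(n) for n in("scene","top")}
for n,f in fs.items():
    save(f,n+"0.png"); print(n,f["xyz"],f["attitude"],f["vertical_fov"],f["cx"],f["cy"])
    for q in("mug","mug_handle","lid","lid_knob","tray","coaster","sanitiser","plant","tape_dispenser","key","card_holder","key_tag"):
        for r in robot.outline_of(q,f)[:3]:
            v,u=np.nonzero(r["mask"]); print(q,round(r["score"],2),r["extent"],round(u.mean(),1),round(v.mean(),1),at_z(f,u.mean(),v.mean(),0)[:2].round(3))
print(robot.get_state())
E
```

```text
pics
scene [ 1.03435404 -0.48137606  1.20763296] [-0.24425253  0.87981558  0.39428126 -0.10395929] 54.53049307358873 317.4140981699648 240.92788590025816
mug 0.63 [321.5, 248.4, 41.5, 39.5] 340.6 268.1 [ 0.62  -0.003]
mug 0.56 [210.1, 309.7, 61.8, 26.5] 241.4 324.4 [ 0.566 -0.324]
mug 0.48 [223.5, 286.7, 44.7, 35.2] 246.1 303.3 [ 0.525 -0.277]
mug_handle 0.85 [211.3, 309.5, 59.2, 26.9] 241.8 324.8 [ 0.568 -0.324]
lid 0.67 [93.7, 303.6, 41.9, 39.3] 116.0 324.6 [ 0.341 -0.578]
lid 0.62 [231.4, 360.7, 44.7, 44.3] 253.6 385.0 [ 0.717 -0.399]
lid 0.58 [225.8, 285.5, 42.9, 39.8] 246.4 303.1 [ 0.525 -0.276]
lid_knob 0.67 [234.2, 363.1, 43.1, 41.6] 253.7 384.9 [ 0.716 -0.399]
lid_knob 0.64 [95.1, 307.4, 42.0, 38.6] 116.1 325.1 [ 0.342 -0.579]
lid_knob 0.56 [225.3, 281.9, 43.3, 41.4] 245.9 303.0 [ 0.524 -0.277]
tray 0.9 [340.4, 161.9, 87.2, 71.5] 381.2 196.5 [0.519 0.271]
tray 0.16 [321.9, 249.1, 40.7, 40.1] 340.6 268.3 [ 0.62  -0.004]
coaster 0.64 [322.2, 251.3, 40.0, 37.7] 340.7 268.1 [ 0.62  -0.003]
sanitiser 0.69 [164.4, 348.5, 53.1, 55.9] 189.9 374.0 [ 0.586 -0.504]
sanitiser 0.55 [325.5
[... 2271 characters left out ...]
ime_s': 1.3, 'joint_positions': array([-1.48948263e+00,  2.06577285e-01,  1.54148686e+00, -2.97893260e-05,
        1.39350371e+00, -1.50531975e-01]), 'qvel': array([-0.00079921, -0.00089944,  0.00243857, -0.00101208, -0.00025456,
       -0.00046646]), 'tau': array([ 5.45232651e-04, -3.83053172e+01, -2.91962761e+01, -6.40900998e-05,
        1.05751384e-03, -5.18464461e-06]), 'tool_pos': array([ 0.13208272, -0.55963139,  0.23130083]), 'eef_rot': array([ 1.18859170e-05,  9.93288165e-01,  1.15665988e-01, -1.50815292e-05]), 'ft_force': array([-0.2558044 ,  0.60673616, -0.33825431]), 'wrist_torque': array([0.01529258, 0.00815964, 0.0015958 ]), 'finger_force': 0.0, 'finger_gap': 1.0005261229950337}
```

```bash
python3 - <<'E'
import cv2
a=cv2.imread("pics/scene0.png");b=cv2.imread("pics/top0.png")
cv2.imwrite("pics/c1.png",cv2.resize(a[70:450,60:480],None,fx=1.57,fy=1.57,interpolation=cv2.INTER_CUBIC))
cv2.imwrite("pics/c2.png",cv2.resize(b[130:330,260:540],None,fx=2.8,fy=2.8,interpolation=cv2.INTER_CUBIC))
E
```

```text
(no output)
```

View pics/c1.png

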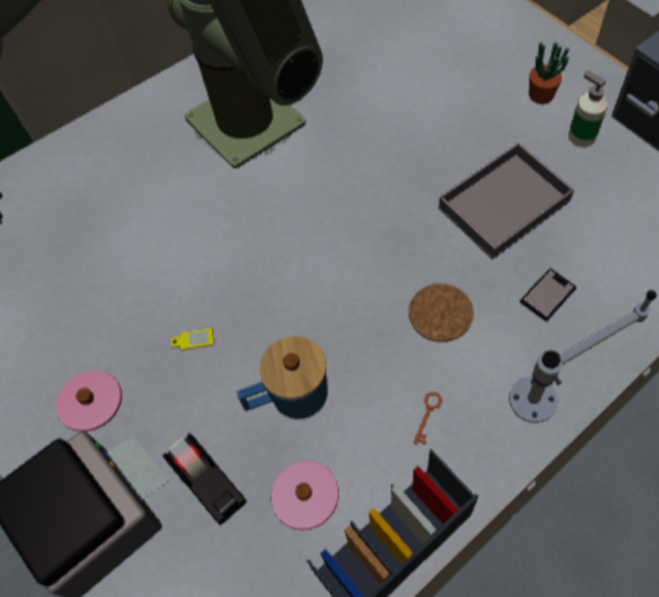

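View pics/c2.png

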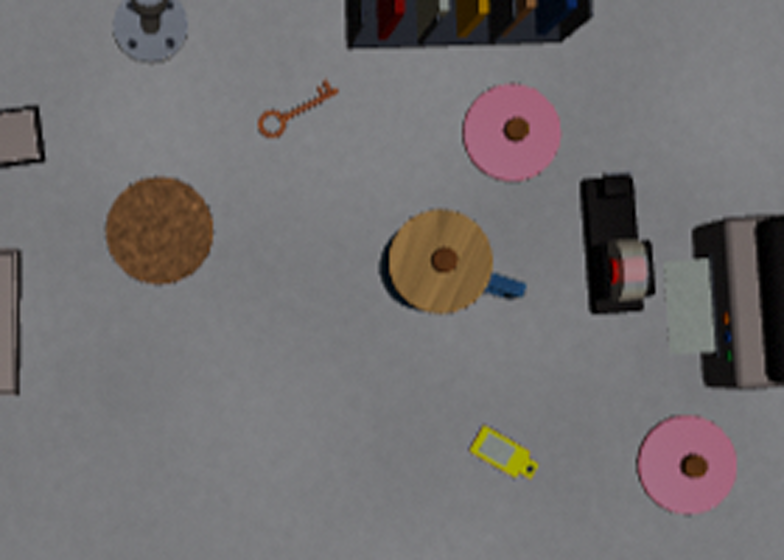

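Lid candidates (top view): the beech disc on the mug at (416,222), and two pink ones at (441,176) and (505,295). The beech one on the blue mug is the target. The swing arm and key are clear of my path; the tape dispenser at (479,217) sits close to the handle at (440,232).

```bash
python3 - <<'E'
from h import *
T=robot.grab_frame("top"); S=robot.grab_frame("scene")
for n,f in(("top",T),("scene",S)):
    img=f["img"]; hsv=cv2.cvtColor(img,cv2.COLOR_RGB2HSV)
    # lid disc: network mask nearest the mug -> rim centre at z=.11
    L=[r for r in robot.outline_of("lid",f)]
    tgt=proj(f,(.56,-.3,.11))
    for r in L[:4]:
        v,u=np.nonzero(r["mask"]); 
        P=np.array([at_z(f,a,b,.112)[:2] for a,b in zip(u,v)]).astype(np.float32)
        print(n,"lid",r["score"],u.mean().round(1),v.mean().round(1),np.array(cv2.minEnclosingCircle(P)[0]).round(4),round(cv2.minEnclosingCircle(P)[1],4),P.mean(0).round(4))
    for q,z in(("coaster",.008),("tray",.04)):
        r=robot.outline_of(q,f)[0]; v,u=np.nonzero(r["mask"])
        P=np.array([at_z(f,a,b,z)[:2] for a,b in zip(u,v)]).astype(np.float32)
        print(n,q,cv2.minAreaRect(P),P.mean(0))
    b=((hsv[...,0]>95)&(hsv[...,0]<125)&(hsv[...,1]>120)).astype(np.uint8)
    k,lab,st,cen=cv2.connectedComponentsWithStats(b)
    for i in range(1,k):
        if st[i,4]>15: print(n,"blue",st[i],cen[i].round(1),at_z(f,*cen[i],.08)[:2].round(3))
    if n=="top":
        v,u=np.nonzero(b[200:260,380:470]); P=np.array([at_z(f,a+380,c+200,.083)[:2] for a,c in zip(u,v)])
        print(P[P[:,1].argsort()][:12].round(3))
c=S["img"][270:350,200:290]; cv2.imwrite("pics/c3.png",cv2.resize(cv2.cvtColor(c,cv2.COLOR_RGB2BGR),None,fx=7,fy=7,interpolation=cv2.INTER_CUBIC))
E
```

```text
top lid 0.98 505.0 295.3 [ 0.3594 -0.5357] 0.0501 [ 0.3597 -0.5362]
top lid 0.91 442.5 176.5 [ 0.7082 -0.3714] 0.0518 [ 0.707 -0.371]
top lid 0.84 416.6 222.5 [ 0.5763 -0.2915] 0.0543 [ 0.5761 -0.2911]
top lid 0.61 426.0 230.5 [ 0.5598 -0.3032] 0.074 [ 0.5522 -0.3173]
top coaster ((0.6281206011772156, -0.003367811441421509), (0.11462723463773727, 0.11185961961746216), 88.30195617675781) [ 0.62669766 -0.00296957]
top tray ((0.532714307308197, 0.2612758278846741), (0.22382788360118866, 0.15744748711585999), 88.29705047607422) [0.5330866  0.26100814]
top blue [451 103  16  40 454] [458.6 122.7] [ 0.872 -0.433]
top blue [397 218  10  22  40] [399.4 229.8] [ 0.558 -0.246]
top blue [434 228  14   8  76] [440.1 232.1] [ 0.548 -0.366]
[[ 0.547 -0.385]
 [ 0.55  -0.382]
 [ 0.547 -0.382]
 [ 0.545 -0.382]
 [ 0.542 -0.382]
 [ 0.539 -0.382]
 [ 0.551 -0.379]
 [ 0.548 -0.379]
 [ 0.545 -0.379]
 [ 0.542 -0.379]
 [ 0.539 -0.379]
 [ 0.551 -0.376]]
scene lid 0.71 246.3 303.5 [ 0.5724 -0.2939] 0.0551 [ 0.573  -0.2953]
scene lid 0.69 254.0 384.6 [ 0.7452 -0.4046] 0.0498 [ 0.7456 -0.4052]
scene lid 0.57 117.2 324.5 [ 0.4056 -0.5662] 0.0517 [ 0.4065 -0.5668]
scene coaster ((0.6226486563682556, -0.006563715636730194), (0.11925757676362991, 0.1207706406712532), 47.96287155151367) [ 0.6229379  -0.00702001]
scene tray ((0.5334018468856812, 0.250599205493927), (0.24197450280189514, 0.17999067902565002), 87.65658569335938) [0.5360795 0.2477249]
scene blue [211 313  56  23 508] [241.7 325.3] [ 0.6   -0.335]
scene blue [265 421  28  35 277] [278.3 438.2] [ 0.868 -0.435]
```

View pics/c3.png

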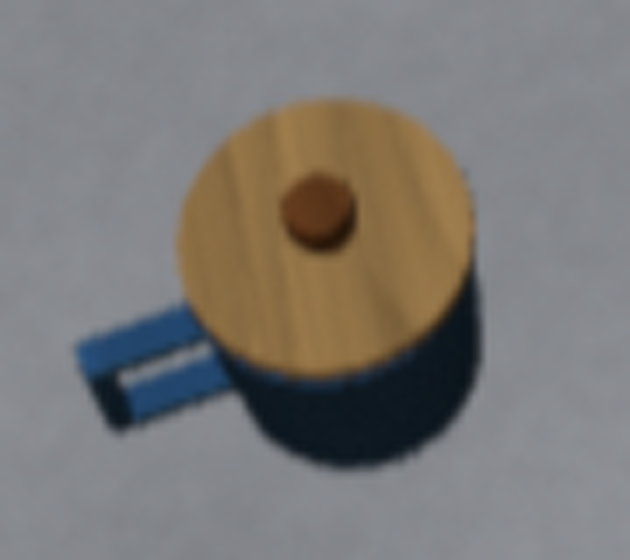

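Emit:
move_arm(
  rows=[
    [0.1,-0.03,-0.014,0,0,0,0],
    [0.2,-0.06,-0.028,0,0,0,0],
    [0.3,-0.09,-0.042,0,0,0,0],
    [0.4,-0.12,-0.056,0,0,0,0],
    [0.48,-0.15,-0.07,0,0,0,0],
  ],
)

```text
time_s: 2.12
tool_pos: [0.3071, -0.4558, 0.2596]
eef_rot: [0.0, 0.993, 0.116, 0.0]
ft_force: [0.3, -1.2, -0.2]
finger_gap: 0.998
finger_force: 0.0
```

Emit:
move_arm(
  rows=[
    [0.09,-0.03,-0.014,0,0,0,0],
    [0.18,-0.06,-0.028,0,0,0,0],
    [0.27,-0.09,-0.042,0,0,0,0],
    [0.36,-0.12,-0.056,0,0,0,0],
    [0.4,-0.13,-0.07,0,0,0,0],
  ],
)

```text
time_s: 2.53
tool_pos: [0.4523, -0.3666, 0.2877]
eef_rot: [-0.0, 0.993, 0.118, 0.001]
ft_force: [-1.1, 0.3, -0.8]
finger_gap: 0.997
finger_force: 0.0
```

```bash
cat >> h.py <<'E'
def log():
    s=robot.get_state(); open("log.txt","a").write(repr([list(map(float,s[k])) for k in("joint_positions","tool_pos","eef_rot")])+"\n"); return s
def show(s):
    print("t",round(s["time_s"],2),"p",np.round(s["tool_pos"],4),"j",np.round(s["joint_positions"],3),"F",np.round(s["ft_force"],1),"gap",round(s["finger_gap"],3),"ff",round(s["finger_force"],1))
    print(Rq(s["eef_rot"]).as_matrix().round(3).tolist())
def rel(s,p,Rt=None):
    A=Rq(s["eef_rot"]); d=A.inv().apply(np.array(p)-s["tool_pos"])/.4
    r=(A.inv()*Rt).as_rotvec()/(np.pi/4) if Rt is not None else np.zeros(3)
    print("shift",d.round(3),"turn",r.round(3)); return d,r
E
python3 - <<'E'
from h import *
s=log(); show(s)
f=robot.grab_frame("wrist"); save(f,"w1.png"); print(f["xyz"],f["attitude"],f["vertical_fov"],f["cx"],f["cy"])
for q in("lid","lid_knob","mug","mug_handle"):
    for r in robot.outline_of(q,f)[:2]: print(q,r["score"],r["extent"])
E
```

```text
t 2.53 p [ 0.4523 -0.3666  0.2877] j [-0.831  0.184  1.452  0.002  1.505  0.504] F [-1.1  0.3 -0.8] gap 0.997 ff 0.0
[[0.972, 0.234, 0.002], [0.234, -0.972, 0.001], [0.002, -0.001, -1.0]]
[ 0.51618783 -0.35108846  0.42950654] [ 0.1034754   0.7787262  -0.61335045 -0.08172865] 71.9772722512203 321.9484249794519 241.36242971526315
lid 0.88 [363.5, 0.0, 89.1, 28.5]
lid 0.68 [411.3, 273.9, 79.4, 55.5]
lid_knob 0.96 [213.4, 2.2, 123.3, 133.9]
lid_knob 0.89 [364.0, 1.9, 86.2, 27.7]
mug 0.96 [295.1, 99.5, 73.5, 39.6]
mug_handle 0.65 [295.1, 71.9, 70.8, 69.2]
```

View pics/w1.png

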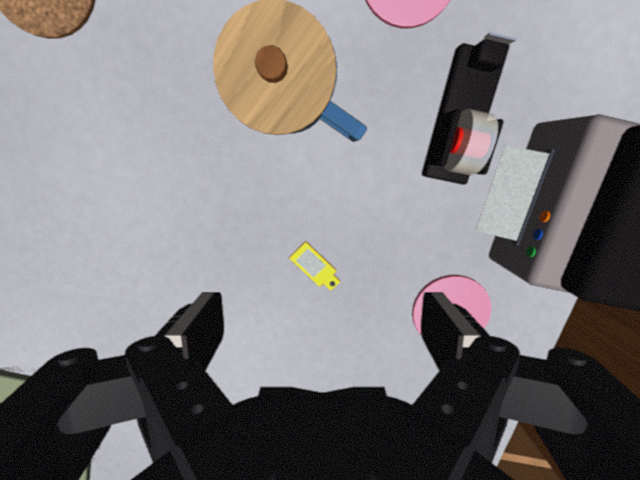

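```bash
python3 - <<'E'
from h import *
f=robot.grab_frame("wrist"); hsv=cv2.cvtColor(f["img"],cv2.COLOR_RGB2HSV)
r=robot.outline_of("lid_knob",f)[0]; v,u=np.nonzero(r["mask"])
P=np.array([at_z(f,a,b,.114)[:2] for a,b in zip(u,v)]).astype(np.float32)
print("disc",cv2.minEnclosingCircle(P),P.mean(0),r["extent"])
kn=(hsv[40:90,245:300,2]<130)&(hsv[40:90,245:300,1]>100)
v,u=np.nonzero(kn); print("knob px",u.mean()+245,v.mean()+40,kn.sum(),at_z(f,u.mean()+245,v.mean()+40,.137))
b=(hsv[...,0]>95)&(hsv[...,0]<125)&(hsv[...,1]>110); b[:90]=0;b[150:]=0;b[:,:300]=0;b[:,380:]=0
v,u=np.nonzero(b)
P=np.array([at_z(f,a,c,.0835)[:2] for a,c in zip(u,v)]).astype(np.float32); print(len(P))
c=np.array([.5745,-.292])
rr=cv2.minAreaRect(P);print(rr,cv2.boxPoints(rr).round(4).tolist())
s=robot.get_state(); rel(s,(.574,-.293,.2))
E
```

```text
disc ((0.5731282234191895, -0.29439643025398254), 0.05402743071317673) [ 0.5738671 -0.2942636] [207.9, 3.6, 125.4, 126.0]
knob px 266.5278350515464 57.77525773195876 485 [ 0.57173944 -0.29539976  0.137     ]
920
((0.5491931438446045, -0.3572578430175781), (0.030927911400794983, 0.060648296028375626), 2.565443992614746) [[0.5324000120162964, -0.3276999890804291], [0.535099983215332, -0.3882000148296356], [0.5659999847412109, -0.38690000772476196], [0.5633000135421753, -0.3262999951839447]]
shift [ 0.352 -0.116  0.217] turn [0. 0. 0.]
```

Emit:
move_arm(
  rows=[
    [0.08,-0.026,0.05,0,0,0,0.3],
    [0.16,-0.052,0.1,0,0,0,0.3],
    [0.24,-0.078,0.15,0,0,0,0.3],
    [0.32,-0.104,0.2,0,0,0,0.3],
    [0.349,-0.113,0.217,0,0,0,0.3],
  ],
  grip_force=30,
)

```text
time_s: 3.3
tool_pos: [0.5746, -0.291, 0.1961]
eef_rot: [-0.003, 0.993, 0.116, -0.002]
ft_force: [-0.1, 0.8, -0.8]
finger_gap: 0.704
finger_force: 0.0
```

Emit:
move_arm(
  rows=[
    [0,0,0,0,0,0,0.3],
    [0,0,0,0,0,0,0.3],
  ],
)

```text
time_s: 3.47
tool_pos: [0.5734, -0.2943, 0.1998]
eef_rot: [-0.0, 0.993, 0.116, -0.001]
ft_force: [0.3, 0.1, -0.1]
finger_gap: 0.701
finger_force: 0.0
```

```bash
python3 - <<'E'
from h import *
s=log(); show(s); rel(s,(.5733,-.2945,.118))
f=robot.grab_frame("scene");c=f["img"][220:350,180:310]; cv2.imwrite("pics/c4.png",cv2.resize(cv2.cvtColor(c,cv2.COLOR_RGB2BGR),None,fx=4.5,fy=4.5,interpolation=cv2.INTER_CUBIC))
E
```

```text
t 3.47 p [ 0.5734 -0.2943  0.1998] j [-6.080e-01  3.780e-01  1.390e+00 -1.000e-03  1.376e+00  7.320e-01] F [ 0.3  0.1 -0.1] gap 0.701 ff 0.0
[[0.973, 0.23, -0.002], [0.23, -0.973, 0.0], [-0.002, -0.001, -1.0]]
shift [-0.     0.     0.205] turn [0. 0. 0.]
```

Straight down onto the knob, close, then lift slowly.

Emit:
move_arm(
  rows=[
    [0,0,0.07,0,0,0,0.3],
    [0,0,0.14,0,0,0,0.3],
    [0,0,0.19,0,0,0,0.3],
    [0,0,0.205,0,0,0,0.3],
    [0,0,0.205,0,0,0,0.5],
  ],
)

```text
time_s: 3.93
tool_pos: [0.5724, -0.2946, 0.1176]
eef_rot: [-0.001, 0.993, 0.114, -0.001]
ft_force: [-0.0, 0.2, -0.6]
finger_gap: 0.571
finger_force: 0.0
```

Emit:
move_arm(
  rows=[
    [0,0,0,0,0,0,0.7],
    [0,0,0,0,0,0,1],
    [0,0,0,0,0,0,1],
    [0,0,0,0,0,0,1],
    [0,0,0,0,0,0,1],
  ],
)

```text
time_s: 4.35
tool_pos: [0.5757, -0.2953, 0.1213]
eef_rot: [0.002, 0.993, 0.116, 0.002]
ft_force: [-1.9, -1.8, 5.6]
finger_gap: 0.294
finger_force: 30.1
```

```bash
python3 - <<'E'
from h import *
s=log(); show(s)
E
```

```text
t 4.35 p [ 0.5757 -0.2953  0.1213] j [-6.070e-01  4.540e-01  1.455e+00 -1.000e-03  1.228e+00  7.320e-01] F [-1.9 -1.8  5.6] gap 0.294 ff 30.1
[[0.973, 0.23, 0.003], [0.23, -0.973, -0.004], [0.003, 0.004, -1.0]]
```

Emit:
move_arm(
  rows=[
    [0,0,-0.01,0,0,0,1],
    [0,0,-0.04,0,0,0,1],
    [0,0,-0.1,0,0,0,1],
    [0,0,-0.18,0,0,0,1],
    [0,0,-0.26,0,0,0,1],
  ],
)

```text
time_s: 4.77
tool_pos: [0.5736, -0.2927, 0.2228]
eef_rot: [-0.001, 0.993, 0.116, -0.001]
ft_force: [0.2, -0.7, 0.5]
finger_gap: 0.288
finger_force: 29.6
```

Emit:
move_arm(
  rows=[
    [0,0,-0.05,0,0,0,1],
    [0,0,-0.07,0,0,0,1],
    [0,0,-0.07,0,0,0,1],
    [0,0,-0.07,0,0,0,1],
  ],
)

```text
time_s: 5.1
tool_pos: [0.5741, -0.2933, 0.2499]
eef_rot: [-0.0, 0.993, 0.116, -0.0]
ft_force: [-0.4, -0.5, -1.4]
finger_gap: 0.294
finger_force: 29.6
```

```bash
python3 - <<'E'
from h import *
s=log(); show(s); rel(s,(.43,-.12,.24)); 
f=robot.grab_frame("scene");c=f["img"][200:350,160:310]; cv2.imwrite("pics/c5.png",cv2.resize(cv2.cvtColor(c,cv2.COLOR_RGB2BGR),None,fx=4,fy=4,interpolation=cv2.INTER_CUBIC))
f=robot.grab_frame("top"); save(f,"t2.png")
for r in robot.outline_of("mug",f)[:2]+robot.outline_of("lid",f)[:3]: print(r["score"],r["extent"])
E
```

```text
t 5.1 p [ 0.5741 -0.2933  0.2499] j [-0.606  0.341  1.334  0.     1.467  0.732] F [-0.4 -0.5 -1.4] gap 0.294 ff 29.6
[[0.973, 0.23, -0.001], [0.23, -0.973, 0.001], [-0.001, -0.001, -1.0]]
shift [-0.251 -0.504  0.025] turn [0. 0. 0.]
0.58 [395.8, 205.1, 50.4, 34.2]
0.83 [487.2, 277.4, 36.3, 37.4]
0.67 [410.0, 197.3, 29.2, 39.2]
0.57 [424.5, 162.2, 35.3, 27.8]
```

View pics/c5.png

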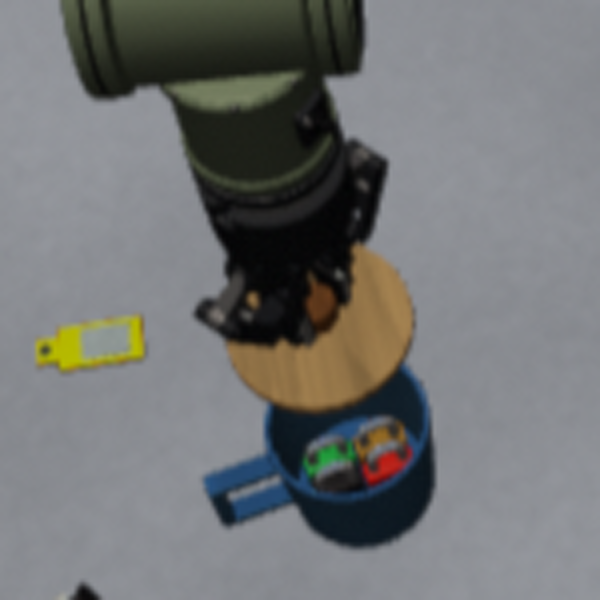

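Emit:
move_arm(
  rows=[
    [-0.05,-0.065,0,0,0,0,1],
    [-0.11,-0.14,0,0,0,0,1],
    [-0.18,-0.23,0,0,0,0,1],
    [-0.25,-0.32,0,0,0,0,1],
    [-0.304,-0.388,0,0,0,0,1],
  ],
)

```text
time_s: 5.72
tool_pos: [0.4189, -0.1696, 0.2487]
eef_rot: [-0.001, 0.993, 0.115, -0.001]
ft_force: [0.1, 0.1, 0.3]
finger_gap: 0.29
finger_force: 29.7
```

Emit:
move_arm(
  rows=[
    [0,0,0.06,0,0,0,1],
    [0,0,0.14,0,0,0,1],
    [0,0,0.23,0,0,0,1],
    [0,0,0.32,0,0,0,1],
    [0,0,0.4,0,0,0,1],
  ],
)

```text
time_s: 6.13
tool_pos: [0.4198, -0.1702, 0.0879]
eef_rot: [-0.001, 0.993, 0.116, -0.001]
ft_force: [1.2, -0.4, -0.4]
finger_gap: 0.285
finger_force: 29.7
```

Emit:
move_arm(
  rows=[
    [0,0,0.05,0,0,0,1],
    [0,0,0.09,0,0,0,1],
    [0,0,0.12,0,0,0,1],
    [0,0,0.12,0,0,0,1],
    [0,0,0.12,0,0,0,1],
  ],
)

```text
time_s: 6.55
tool_pos: [0.4199, -0.1704, 0.0412]
eef_rot: [-0.001, 0.993, 0.116, -0.001]
ft_force: [0.6, 0.9, -0.0]
finger_gap: 0.292
finger_force: 29.7
```

```bash
python3 - <<'E'
from h import *
s=log(); show(s)
f=robot.grab_frame("scene"); u,v=proj(f,(.42,-.17,.02)); print(u,v)
c=f["img"][int(v)-50:int(v)+50,int(u)-60:int(u)+60]; cv2.imwrite("pics/c6.png",cv2.resize(cv2.cvtColor(c,cv2.COLOR_RGB2BGR),None,fx=5,fy=5,interpolation=cv2.INTER_CUBIC))
E
```

```text
t 6.55 p [ 0.4199 -0.1704  0.0412] j [-0.577  0.216  1.984  0.     0.946  0.762] F [ 0.6  0.9 -0. ] gap 0.292 ff 29.7
[[0.973, 0.23, -0.003], [0.23, -0.973, 0.002], [-0.003, -0.003, -1.0]]
252.41820160321925 253.04012953927176
```

Emit:
move_arm(
  rows=[
    [0,0,0.015,0,0,0,1],
    [0,0,0.03,0,0,0,1],
    [0,0,0.04,0,0,0,1],
    [0,0,0.04,0,0,0,1],
    [0,0,0.04,0,0,0,1],
  ],
)

```text
time_s: 7.02
tool_pos: [0.4209, -0.171, 0.0263]
eef_rot: [-0.0, 0.993, 0.116, -0.0]
ft_force: [0.4, 0.1, -1.3]
finger_gap: 0.292
finger_force: 29.7
```

Emit:
move_arm(
  rows=[
    [0,0,0.005,0,0,0,1],
    [0,0,0.005,0,0,0,1],
    [0,0,0.008,0,0,0,1],
    [0,0,0.008,0,0,0,1],
  ],
)

```text
time_s: 7.35
tool_pos: [0.4212, -0.1712, 0.0232]
eef_rot: [-0.0, 0.993, 0.116, 0.0]
ft_force: [-0.3, -0.2, -0.8]
finger_gap: 0.29
finger_force: 29.7
```

Emit:
move_arm(
  rows=[
    [0,0,0.004,0,0,0,1],
    [0,0,0.004,0,0,0,1],
    [0,0,0.004,0,0,0,1],
  ],
)

```text
time_s: 7.6
tool_pos: [0.4214, -0.1713, 0.0222]
eef_rot: [0.0, 0.993, 0.116, 0.0]
ft_force: [-1.2, 0.9, 5.3]
finger_gap: 0.29
finger_force: 30.2
```

```bash
python3 - <<'E'
from h import *
s=log(); show(s)
E
```

```text
t 7.6 p [ 0.4214 -0.1713  0.0222] j [-0.577  0.254  1.989 -0.     0.898  0.762] F [-1.2  0.9  5.3] gap 0.29 ff 30.2
[[0.973, 0.23, 0.0], [0.23, -0.973, -0.0], [0.0, 0.0, -1.0]]
```

Emit:
move_arm(
  rows=[
    [0,0,0,0,0,0,0.6],
    [0,0,0,0,0,0,0.4],
    [0,0,0,0,0,0,0.2],
    [0,0,-0.03,0,0,0,0],
    [0,0,-0.12,0,0,0,0],
  ],
)

```text
time_s: 8.02
tool_pos: [0.4167, -0.1684, 0.0655]
eef_rot: [-0.004, 0.993, 0.116, -0.005]
ft_force: [0.7, 0.9, -0.9]
finger_gap: 0.941
finger_force: 0.0
```

Emit:
move_arm(
  rows=[
    [0,0,-0.09,0,0,0,0],
    [0,0,-0.18,0,0,0,0],
    [0,0,-0.28,0,0,0,0],
    [0,0,-0.37,0,0,0,0],
    [0,0,-0.4,0,0,0,0],
  ],
)

```text
time_s: 8.43
tool_pos: [0.424, -0.173, 0.236]
eef_rot: [0.004, 0.993, 0.116, 0.004]
ft_force: [1.0, -0.7, 0.3]
finger_gap: 1.004
finger_force: 0.0
```

Emit:
move_arm(
  rows=[
    [0.04,0.09,0,0,0,0,0],
    [0.05,0.18,0,0,0,0,0],
    [0.055,0.28,0,0,0,0,0],
    [0.058,0.37,0,0,0,0,0],
    [0.06,0.46,0,0,0,0,0],
  ],
)

```text
time_s: 8.85
tool_pos: [0.4871, -0.3463, 0.2293]
eef_rot: [-0.0, 0.993, 0.116, -0.0]
ft_force: [-0.5, 0.7, 0.5]
finger_gap: 1.0
finger_force: 0.0
```

Emit:
move_arm(
  rows=[
    [0,0,0,0,0,0,0],
    [0,0,0,0,0,0,0],
  ],
)

```text
time_s: 9.02
tool_pos: [0.4865, -0.3462, 0.2285]
eef_rot: [-0.001, 0.993, 0.114, -0.0]
ft_force: [0.7, 0.9, 0.2]
finger_gap: 1.004
finger_force: 0.0
```

```bash
python3 - <<'E'
from h import *
s=log(); show(s)
f=robot.grab_frame("wrist"); save(f,"w2.png")
hsv=cv2.cvtColor(f["img"],cv2.COLOR_RGB2HSV)
b=((hsv[...,0]>95)&(hsv[...,0]<125)&(hsv[...,1]>100)).astype(np.uint8)
k,lab,st,cen=cv2.connectedComponentsWithStats(b)
for i in range(1,k):
    if st[i,4]>50: print(st[i],cen[i].round())
for q in ("mug","mug_handle"):
  for r in robot.outline_of(q,f)[:2]: print(q,r["score"],r["extent"])
t=robot.grab_frame("top")
for r in robot.outline_of("lid",t)[:4]:
    v,u=np.nonzero(r["mask"]); print("lid",r["score"],at_z(t,u.mean(),v.mean(),.015),u.mean(),v.mean())
E
```

```text
t 9.02 p [ 0.4865 -0.3462  0.2285] j [-0.764  0.256  1.487  0.     1.4    0.578] F [0.7 0.9 0.2] gap 1.004 ff 0.0
[[0.974, 0.227, -0.001], [0.227, -0.974, 0.001], [-0.001, -0.002, -1.0]]
[  215    29   172   153 14046] [289. 104.]
[578 281  14  13 150] [585. 287.]
mug_handle 0.77 [216.6, 29.9, 170.3, 151.4]
lid 0.88 [ 0.34440994 -0.57817254  0.015     ] 507.1831168831169 297.65584415584414
lid 0.77 [ 0.42340294 -0.16853017  0.015     ] 372.295907660021 275.69569779643234
lid 0.72 [ 0.72260907 -0.39437935  0.015     ] 442.1102941176471 176.51680672268907
```

View pics/w2.png

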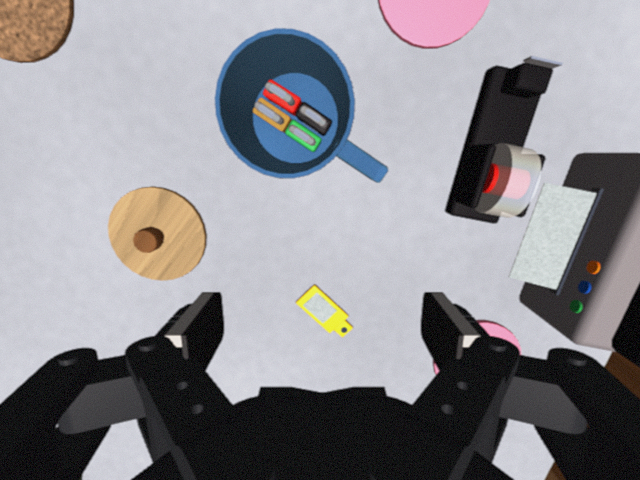

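```bash
python3 - <<'E'
from h import *
from scipy.optimize import least_squares
f=robot.grab_frame("wrist"); hsv=cv2.cvtColor(f["img"],cv2.COLOR_RGB2HSV)
r=robot.outline_of("mug_handle",f)[0]["mask"]
b=((hsv[...,0]>95)&(hsv[...,0]<125)&(hsv[...,1]>100)); b[200:]=0; b[:,400:]=0
b=cv2.morphologyEx(b.astype(np.uint8),cv2.MORPH_CLOSE,np.ones((9,9)))
ct=max(cv2.findContours(b,cv2.RETR_EXTERNAL,cv2.CHAIN_APPROX_NONE)[0],key=cv2.contourArea)[:,0]
P=np.array([at_z(f,u,v,.105)[:2] for u,v in ct]); 
# camera sees outer rim where the foot is hidden; fit circle radius .053 to points off handle
c=np.array([.5735,-.2945]); a=P-c
off=(a@np.array([-.3,-.95])<.035)
sol=least_squares(lambda x:np.hypot(*(P[off]-x[:2]).T)-x[2],[*c,.053],loss="soft_l1",f_scale=.001); print("rim",sol.x,np.abs(sol.fun).mean())
c=sol.x[:2]
v,u=np.nonzero(b); H=np.array([at_z(f,i,j,.084)[:2] for i,j in zip(u,v)]); d=H-c; rr=np.hypot(*d.T)
for lo,hi in((.066,.09),(.07,.085)):
    m=(rr>lo)&(rr<hi)&(d[:,1]<-.03); q=d[m].mean(0); print(m.sum(),q,"yaw",np.arctan2(-q[1],-q[0]))
print("maxr",rr[d[:,1]<-.03].max())
m=(rr>.066)&(d[:,1]<-.03); print(cv2.minAreaRect(H[m].astype(np.float32)))
E
cat log.txt | wc -l
```

```text
rim [ 0.57528012 -0.29622904  0.0514419 ] 0.0001784188716898146
508 [-0.02658931 -0.07310054] yaw 1.2219372021281298
317 [-0.02648432 -0.07268645] yaw 1.2213828494285142
maxr 0.0956448988464577
((0.547734260559082, -0.37196066975593567), (0.030120790004730225, 0.014758013188838959), 70.77123260498047)
7
```

```bash
cat >> h.py <<'E'
def gR(yaw,a,sgn=-1,m=None):
    h=np.array([np.cos(yaw),np.sin(yaw),0]); z=np.cos(a)*h-np.sin(a)*np.array([0,0,1.]); y=sgn*np.array([-np.sin(yaw),np.cos(yaw),0])
    return R.from_matrix(np.array([np.cross(y,z),y,z]).T)
E
python3 - <<'E'
from h import *
s=robot.get_state(); Rt=gR(1.225,np.radians(50)); print(Rt.as_matrix().round(3))
d,r=rel(s,(.5256,-.4311,.22),Rt); print(np.linalg.norm(d)*.4,np.linalg.norm(r)*45)
E
```

```text
[[ 0.26   0.941  0.218]
 [ 0.721 -0.339  0.605]
 [ 0.643  0.    -0.766]]
shift [0.044 0.235 0.025] turn [ 0.441  0.814 -1.209]
0.09617836799394636 68.52249778468257
```

Emit:
move_arm(
  rows=[
    [0.004,0.02,0.002,0.044,0.081,-0.121,0],
    [0.009,0.045,0.005,0.088,0.163,-0.242,0],
    [0.013,0.07,0.007,0.132,0.244,-0.363,0],
    [0.018,0.095,0.01,0.176,0.325,-0.483,0],
    [0.022,0.118,0.012,0.22,0.407,-0.604,0],
  ],
)

```text
time_s: 9.78
tool_pos: [0.5065, -0.3885, 0.226]
eef_rot: [-0.103, 0.921, 0.345, 0.148]
ft_force: [0.6, -1.0, 0.2]
finger_gap: 1.0
finger_force: 0.0
```

```bash
python3 - <<'E'
from h import *
s=log(); show(s); rel(s,(.5256,-.4311,.22),gR(1.225,np.radians(50)))
E
```

```text
t 9.78 p [ 0.5065 -0.3885  0.226 ] j [-0.959  0.39   1.361  0.34   1.524 -0.145] F [ 0.6 -1.   0.2] gap 1.0 ff 0.0
[[0.718, 0.667, 0.202], [0.606, -0.74, 0.292], [0.344, -0.087, -0.935]]
shift [-0.036  0.112 -0.007] turn [ 0.221  0.403 -0.599]
```

Emit:
move_arm(
  rows=[
    [-0.007,0.022,-0.001,0.044,0.081,-0.12,0],
    [-0.014,0.045,-0.003,0.088,0.162,-0.24,0],
    [-0.022,0.067,-0.004,0.132,0.243,-0.36,0],
    [-0.029,0.09,-0.006,0.176,0.323,-0.48,0],
    [-0.036,0.112,-0.007,0.221,0.403,-0.599,0],
  ],
)

```text
time_s: 10.2
tool_pos: [0.5248, -0.4318, 0.2193]
eef_rot: [-0.197, 0.769, 0.54, 0.28]
ft_force: [0.2, -0.2, -0.3]
finger_gap: 0.998
finger_force: 0.0
```

Emit:
move_arm(
  rows=[
    [0,0,0,0,0,0,0],
    [0,0,0,0,0,0,0],
  ],
)

```text
time_s: 10.37
tool_pos: [0.5245, -0.4313, 0.2161]
eef_rot: [-0.198, 0.772, 0.537, 0.278]
ft_force: [-0.7, 0.5, 0.1]
finger_gap: 1.0
finger_force: 0.0
```

```bash
cat >> h.py <<'E'
from scipy.optimize import least_squares
def fk(j,p):
    a1,d1,a2,b,L,e,d6=p; Rz=lambda t:R.from_euler("z",t); Ry=lambda t:R.from_euler("y",t)
    A=Rz(j[0]); q=A.apply([a1,e,d1])
    A=A*Ry(j[1]); q=q+A.apply([0,0,a2])
    A=A*Ry(j[2]); q=q+A.apply([b,0,L])          # forearm along z
    A=A*Rz(-j[3]*S4)*Ry(j[4]); q=q+A.apply([0,0,d6])
    A=A*Rz(j[5]*S6)*Rz(np.pi/2*S7); return q,A
S4,S6,S7=1,1,1
def fit():
    D=[eval(l) for l in open("log.txt")]
    D=[(np.array(a),np.array(b),Rq(c)) for a,b,c in D]
    g=lambda p:np.concatenate([fk(j,p)[0]-x for j,x,_ in D])
    s=least_squares(g,[0,.3,.4,0,.4,.08,.2]); return s,D
E
python3 - <<'E'
import h
from h import *
s=log(); show(s); rel(s,(.5256,-.4311,.118),gR(1.225,np.radians(50)))
for h.S4 in(1,-1):
    so,D=h.fit(); print(h.S4,so.x.round(4),np.abs(so.fun).max())
    for h.S6 in(1,-1):
        for h.S7 in(1,-1): print(h.S6,h.S7,max((fk(j,so.x)[1].inv()*A).magnitude() for j,_,A in D))
E
```

```text
t 10.37 p [ 0.5245 -0.4313  0.2161] j [-1.05   0.69   1.047  0.535  1.859 -0.66 ] F [-0.7  0.5  0.1] gap 1.0 ff 0.0
[[0.269, 0.938, 0.216], [0.718, -0.345, 0.605], [0.642, -0.008, -0.767]]
shift [-0.156  0.004  0.189] turn [-0.002  0.001 -0.013]
1 [ 0.1041  0.1991  0.0095  0.0903  0.5158  0.0968 -0.1995] 0.06825210793832898
1 1 1.0691719958275925
1 -1 3.141569372256776
-1 1 1.8777249846051964
-1 -1 2.9005697500706074
-1 [-0.      0.2827  0.455   0.0941  0.4996  0.0862  0.316 ] 5.077617076798546e-10
1 1 5.250500142717578e-16
1 -1 3.141592653589793
-1 1 1.524465390986641
-1 -1 2.8525899813090794
```

```bash
cat >> h.py <<'E'
S4=-1
PK=[0,.2827,.455,.0941,.4996,.0862,.316]
PK=list(fit()[0].x)
LO=np.array([-2.73,-.86,.23,-1.11,.08,-2.82]); HI=np.array([2.73,2.22,2.46,4.25,2.63,2.82])
def ik(p,A,seed):
    def g(j):
        q,B=fk(j,PK); return np.concatenate([(q-p)*5,(B.inv()*A).as_rotvec()])
    s=least_squares(g,np.clip(seed,LO+1e-3,HI-1e-3),bounds=(LO,HI)); return s.x,np.abs(s.fun).max()
# mug in tool frame for grasp elevation a, tool y = -mug y; returns R_tool_mug, grasp point offset
def mugT(a):
    G=gR(0,a); M=G.inv(); # mug axes in tool frame (mug yaw 0)
    org=np.array([0,0,-.019])+M.apply([.092,0,-.055]); return M,org   # underside centre in tool frame
E
cat > plan.py <<'E'
from h import *
a=np.radians(50); M,org=mugT(a); C=np.array([.533,.259])
th=np.linspace(0,2*np.pi,36,endpoint=False); rim=np.c_[.053*np.cos(th),.053*np.sin(th),np.full(36,.105)]
def pose(psi,d,phi):
    A=gR(psi,d)*R.from_euler("z",phi); m=(A*M).as_matrix()[:,2]; tilt=np.degrees(np.arccos(m[2]))
    pr=A.apply(org+M.apply(rim)); i=pr[:,2].argmin(); mh=m[:2]/np.hypot(*m[:2])
    p=np.r_[C-.02*mh,.09]-pr[i]; return A,p,tilt,m
if __name__=="__main__":
  out=[]
  rng=np.random.default_rng(0)
  for psi in np.radians(np.arange(-180,180,30)):
    for d in np.radians([-15,0,15]):
      for phi in np.radians([-180,-150,-120,120,150]):
        A,p,tilt,m=pose(psi,d,phi)
        if not 117<tilt<140: continue
        z=A.as_matrix()[:,2]; w=p-.316*z
        if w[2]<.13 or not .2<np.hypot(*w[:2])<.8: continue
        best=None
        for k in range(6):
            seed=np.array([np.arctan2(w[1],w[0])-.2,.3,1.5,[.5,1.5,2.5,3.5,0,-.8][k],1.3,rng.uniform(-2,2)])
            j,e=ik(p,A,seed)
            if e<1e-3:
                mg=np.minimum(j-LO,HI-j).min()
                if best is None or mg>best[0]: best=(mg,j)
        if best: out.append((best[0],np.degrees([psi,d,phi]).round(),round(tilt),m.round(2),p.round(3),w.round(2),best[1].round(2)))
  out.sort(key=lambda o:-o[0])
  for o in out[:25]: print(*[str(x).replace("\n","") for x in o])
E
timeout 400 python3 plan.py
```

```text
0.5628777300717691 [ 90.   0. 150.] 124 [ 0.32 -0.77 -0.56] [0.488 0.25  0.223] [ 0.49 -0.07  0.22] [-0.31  0.56  1.9   1.33  1.77  1.71]
0.513220826876517 [120.   0. 150.] 124 [ 0.66 -0.5  -0.56] [0.499 0.228 0.223] [ 0.66 -0.05  0.22] [-0.2   0.78  1.46  1.07  2.12  1.8 ]
0.5103309423511999 [  90.    0. -180.] 130 [-0.   -0.77 -0.64] [0.533 0.243 0.233] [ 0.53 -0.07  0.23] [-0.3   0.59  1.79  1.35  1.77  2.31]
0.3997496814682746 [ 120.    0. -180.] 130 [ 0.38 -0.66 -0.64] [0.541 0.245 0.233] [ 0.7  -0.03  0.23] [-0.16  0.82  1.34  1.14  2.12  2.42]
0.26938821278231195 [  0.   0. 150.] 124 [-0.77 -0.32 -0.56] [0.524 0.304 0.223] [0.21 0.3  0.22] [0.74 0.41 2.19 3.95 1.18 0.66]
0.26583977745514575 [  60.    0. -180.] 130 [-0.38 -0.66 -0.64] [0.525 0.245 0.233] [ 0.37 -0.03  0.23] [-0.31  0.38  2.19  1.75  1.46  2.13]
0.1849138881345853 [ 60.   0. 150.] 124 [-0.1  -0.82 -0.56] [0.489 0.273 0.223] [ 0.33 -0.    0.22] [-0.26  0.37  2.28  1.8   1.45  1.53]
0.1734593122047099 [   0.    0. -180.] 130 [-0.77  0.   -0.64] [0.517 0.259 0.233] [0.2  0.26 0.23] [0.64 0.33 2.29 3.86 1.16 1.24]
0.14419103310170733 [  60.    0. -150.] 124 [-0.66 -0.5  -0.56] [0.567 0.228 0.223] [ 0.41 -0.05  0.22] [-0.32  0.46  2.09  1.74  1.46  2.68]
0.14391629897239344 [150.   0. 150.] 124 [ 0.82 -0.1  -0.56] [0.519 0.215 0.223] [0.79 0.06 0.22] [-0.04  1.    1.03  0.88  2.49  1.81]
0.10959442507310291 [   0.    0. -150.] 124 [-0.77  0.32 -0.56] [0.524 0.214 0.223] [0.21 0.21 0.22] [0.51 0.33 2.35 3.7  1.17 1.86]
0.0678382221372984 [  30.    0. -150.] 124 [-0.82 -0.1  -0.56] [0.547 0.215 0.223] [0.27 0.06 0.22] [-0.11  0.31  2.39  2.46  1.22  2.36]
0.03622844965837091 [ 30.   0. 150.] 124 [-0.5  -0.66 -0.56] [0.502 0.293 0.223] [0.23 0.14 0.22] [0.2  0.3  2.42 2.79 1.17 1.19]
0.024479159874240874 [  30.    0. -180.] 130 [-0.66 -0.38 -0.64] [0.519 0.251 0.233] [0.25 0.09 0.23] [0.03 0.25 2.44 2.6  1.17 1.8 ]
```

Emit:
move_arm(
  rows=[
    [-0.035,0.001,0.04,0,0,-0.003,0],
    [-0.07,0.002,0.085,0,0,-0.006,0],
    [-0.11,0.003,0.13,0,0,-0.01,0],
    [-0.15,0.004,0.18,0,0,-0.013,0],
    [-0.156,0.004,0.189,0,0,-0.013,0],
  ],
)

```text
time_s: 10.78
tool_pos: [0.5252, -0.4281, 0.1177]
eef_rot: [-0.198, 0.768, 0.541, 0.279]
ft_force: [-0.3, 0.8, -1.2]
finger_gap: 0.999
finger_force: 0.0
```

Emit:
move_arm(
  rows=[
    [0,0,0,0,0,0,0],
    [0,0,0,0,0,0,0],
  ],
)

```text
time_s: 10.95
tool_pos: [0.527, -0.4309, 0.1229]
eef_rot: [-0.194, 0.768, 0.542, 0.279]
ft_force: [-0.2, 0.2, -0.4]
finger_gap: 1.002
finger_force: 0.0
```

```bash
python3 - <<'E'
from h import *
s=log(); show(s); rel(s,(.5474,-.3706,.0425),gR(1.225,np.radians(50)))
f=robot.grab_frame("scene"); u,v=map(int,proj(f,(.545,-.38,.05)))
c=f["img"][v-60:v+50,u-60:u+60]; cv2.imwrite("pics/c7.png",cv2.resize(cv2.cvtColor(c,cv2.COLOR_RGB2BGR),None,fx=5,fy=5,interpolation=cv2.INTER_CUBIC))
E
```

```text
t 10.95 p [ 0.527  -0.4309  0.1229] j [-1.047  0.778  1.101  0.519  1.731 -0.747] F [-0.2  0.2 -0.4] gap 1.002 ff 0.0
[[0.255, 0.942, 0.219], [0.725, -0.336, 0.602], [0.64, 0.005, -0.768]]
shift [-0.006 -0.004  0.256] turn [0.002 0.005 0.007]
```

View pics/c7.png

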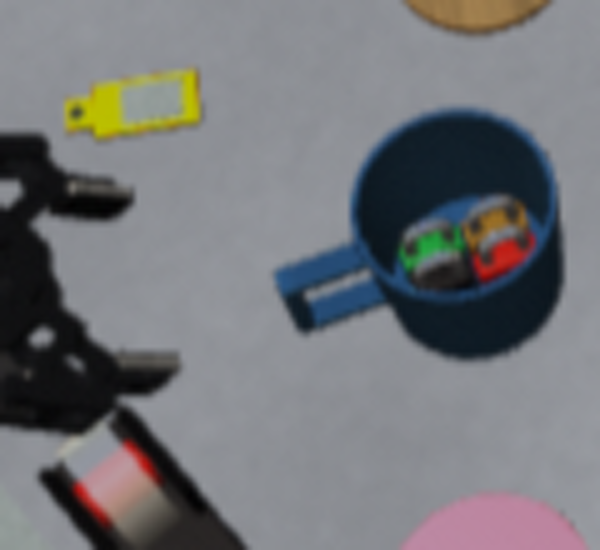

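Emit:
move_arm(
  rows=[
    [-0.001,-0.001,0.04,0,0.001,0.002,0.4],
    [-0.002,-0.001,0.1,0,0.002,0.003,0.4],
    [-0.003,-0.002,0.16,0,0.003,0.004,0.4],
    [-0.005,-0.003,0.22,0,0.004,0.006,0.4],
    [-0.006,-0.004,0.25,0,0.005,0.007,0.4],
  ],
  grip_force=60,
)

```text
time_s: 11.42
tool_pos: [0.5466, -0.3707, 0.0426]
eef_rot: [-0.197, 0.769, 0.54, 0.28]
ft_force: [-1.0, 0.2, -0.8]
finger_gap: 0.601
finger_force: 0.0
```

Emit:
move_arm(
  rows=[
    [0,0,0.006,0,0,0,0.4],
    [0,0,0.006,0,0,0,0.4],
  ],
)

```text
time_s: 11.58
tool_pos: [0.547, -0.3708, 0.0414]
eef_rot: [-0.197, 0.769, 0.54, 0.28]
ft_force: [0.4, 0.8, 0.3]
finger_gap: 0.6
finger_force: 0.0
```

```bash
python3 - <<'E'
from h import *
s=log(); show(s); rel(s,(.5474,-.3706,.0425),gR(1.225,np.radians(50)))
f=robot.grab_frame("scene"); u,v=map(int,proj(f,(.545,-.38,.05)))
c=f["img"][v-50:v+50,u-60:u+60]; cv2.imwrite("pics/c8.png",cv2.resize(cv2.cvtColor(c,cv2.COLOR_RGB2BGR),None,fx=5,fy=5,interpolation=cv2.INTER_CUBIC))
E
```

```text
t 11.58 p [ 0.547  -0.3708  0.0414] j [-0.983  0.815  1.23   0.544  1.562 -0.774] F [0.4 0.8 0.3] gap 0.6 ff 0.0
[[0.26, 0.94, 0.219], [0.72, -0.34, 0.605], [0.644, 0.0, -0.765]]
shift [ 0.003  0.001 -0.002] turn [ 0.001 -0.001 -0.001]
```

View pics/c8.png

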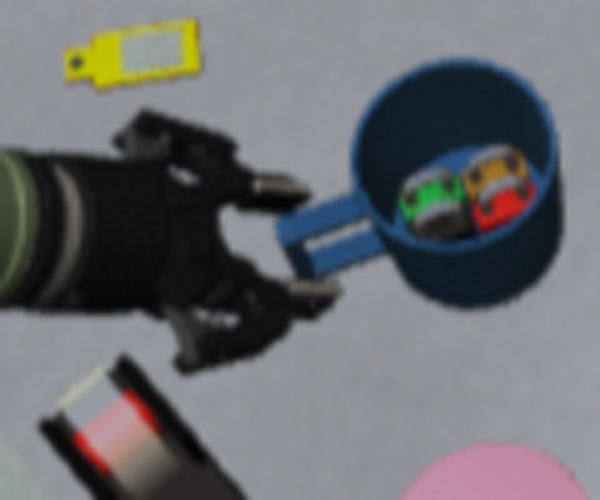

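Emit:
move_arm(
  rows=[
    [0,0,0,0,0,0,0.6],
    [0,0,0,0,0,0,0.75],
    [0,0,0,0,0,0,0.85],
    [0,0,0,0,0,0,1],
    [0,0,0,0,0,0,1],
  ],
  grip_force=30,
)

```text
time_s: 12.05
tool_pos: [0.5469, -0.3724, 0.0418]
eef_rot: [-0.196, 0.769, 0.539, 0.281]
ft_force: [-0.2, -2.4, 5.0]
finger_gap: 0.176
finger_force: 30.7
```

Emit:
move_arm(
  rows=[
    [0,0,0,0,0,0,1],
    [0,0,0,0,0,0,1],
    [0,0,0,0,0,0,1],
    [0,0,0,0,0,0,1],
  ],
  grip_force=115,
)

```text
time_s: 12.38
tool_pos: [0.547, -0.3724, 0.042]
eef_rot: [-0.195, 0.769, 0.54, 0.281]
ft_force: [-0.3, -3.2, 4.7]
finger_gap: 0.164
finger_force: 112.2
```

```bash
python3 - <<'E'
from h import *
s=log(); show(s); A=Rq(s["eef_rot"]); print(A.inv().apply([0,0,.16])/.4, A.inv().apply([0,0,.02])/.4)
M,org=mugT(np.radians(50)); print(s["tool_pos"]+A.apply(org),(A*M).as_matrix()[:,2])
E
```

```text
t 12.38 p [ 0.547  -0.3724  0.042 ] j [-0.985  0.814  1.229  0.545  1.562 -0.774] F [-0.3 -3.2  4.7] gap 0.164 ff 112.2
[[0.26, 0.94, 0.221], [0.72, -0.341, 0.604], [0.643, 0.002, -0.766]]
[ 0.25714611  0.00089005 -0.30639042] [ 0.03214326  0.00011126 -0.0382988 ]
[ 0.5743266  -0.29744868  0.00153282] [-2.12675191e-03  6.62424367e-04  9.99997519e-01]
```

```bash
cat >> h.py <<'E'
def blue(f):
    hsv=cv2.cvtColor(f["img"],cv2.COLOR_RGB2HSV); b=((hsv[...,0]>95)&(hsv[...,0]<125)&(hsv[...,1]>90)).astype(np.uint8)
    k,lab,st,cen=cv2.connectedComponentsWithStats(b); i=1+st[1:,4].argmax(); return st[i],cen[i].round(1)
E
python3 - <<'E'
from h import *
print(blue(robot.grab_frame("wrist")))
E
```

```text
(array([  193,     0,   264,   335, 51145], dtype=int32), array([324.1, 122.3]))
```

Emit:
move_arm(
  rows=[
    [0.005,0,-0.006,0,0,0,1],
    [0.01,0,-0.013,0,0,0,1],
    [0.02,0,-0.025,0,0,0,1],
    [0.032,0,-0.038,0,0,0,1],
    [0.032,0,-0.038,0,0,0,1],
  ],
)

```text
time_s: 12.85
tool_pos: [0.5469, -0.3709, 0.0613]
eef_rot: [-0.196, 0.769, 0.54, 0.28]
ft_force: [0.6, -0.9, -4.9]
finger_gap: 0.166
finger_force: 112.4
```

Emit:
move_arm(
  rows=[
    [0,0,0,0,0,0,1],
    [0,0,0,0,0,0,1],
  ],
)

```text
time_s: 13.02
tool_pos: [0.5463, -0.3707, 0.06]
eef_rot: [-0.197, 0.769, 0.539, 0.28]
ft_force: [0.4, -0.2, -6.1]
finger_gap: 0.161
finger_force: 112.5
```

```bash
python3 - <<'E'
from h import *
s=log(); show(s); print(blue(robot.grab_frame("wrist")))
E
```

```text
t 13.02 p [ 0.5463 -0.3707  0.06  ] j [-0.984  0.789  1.23   0.544  1.584 -0.76 ] F [ 0.4 -0.2 -6.1] gap 0.161 ff 112.5
[[0.261, 0.94, 0.218], [0.719, -0.34, 0.605], [0.644, -0.001, -0.765]]
(array([  193,     0,   263,   336, 50960], dtype=int32), array([323.9, 123.3]))
```

```bash
cat >> h.py <<'E'
from scipy.spatial.transform import Slerp
def emit(p0,A0,poses):
    """poses: list of (p,R) per row -> calls of 5 rows"""
    for i in range(0,len(poses),5):
        out=[]
        for p,A in poses[i:i+5]:
            d=A0.inv().apply(p-p0)/.4; r=(A0.inv()*A).as_rotvec()/(np.pi/4); out.append([round(float(x),3) for x in (*d,*r)]+[1])
        print(out); p0,A0=poses[min(i+4,len(poses)-1)]
def check(poses,j):
    mx=0;J=[j]
    for p,A in poses:
        j2,e=ik(p,A,J[-1]); assert e<2e-3,(p,e); J.append(j2)
    J=np.array(J); d=np.abs(np.diff(J,axis=0)); print("maxstep",d.max(0).round(3),"end",J[-1].round(2),"min margin",np.minimum(J-LO,HI-J).min().round(2)); return J[-1]
def interp(pA,pB,n,ease=True):
    sl=Slerp([0,1],R.concatenate([pA[1],pB[1]])); t=np.linspace(0,1,n+1)[1:]
    if ease: t=t*t*(3-2*t)
    return [(pA[0]+x*(pB[0]-pA[0]),sl(x)) for x in t]
E
cat > p2.py <<'E'
from h import *
from plan import *
foot=np.c_[.048*np.cos(th),.048*np.sin(th),np.zeros(36)]; allp=np.r_[foot,rim]
def place(A,rimxy,low):
    q=A.apply(org+M.apply(allp)); c=A.apply(org+M.apply([0,0,.105])); return np.r_[np.array(rimxy)-c[:2],low-q[:,2].min()]
U=gR(np.pi/2,a); F=gR(np.pi/2,0)*R.from_euler("z",np.radians(160))
E
python3 - <<'E'
from p2 import *
s=robot.get_state(); p0=s["tool_pos"]; A0=Rq(s["eef_rot"])
W1=(p0+[0,0,.13],A0); 
pu=place(U,(.53,.30),.13); W2=(pu,U); print("W2",pu)
seg=interp((p0,A0),W1,6)+interp(W1,W2,24)
j=check(seg,s["joint_positions"]); emit(p0,A0,seg)
n=40; sl=Slerp([0,1],R.concatenate([U,F])); T=np.linspace(0,1,n+1)[1:]; 
seg2=[]
for t in T:
    A=sl(t); seg2.append((place(A,(.53,.30),.13-.045*t),A))
print("tilts",[round(np.degrees(np.arccos((A*M).as_matrix()[2,2]))) for _,A in seg2],"rot",np.degrees((U.inv()*F).magnitude()))
check(seg2,j); print(seg2[-1][0], (F*M).as_matrix()[:,2])
print("wristz",min((p-.316*A.as_matrix()[:,2])[2] for p,A in seg2))
q=seg2[-1][1].apply(org+M.apply(rim))+seg2[-1][0]; print("lip",q[q[:,2].argmin()])
E
```

```text
W2 [0.53       0.22021296 0.17044516]
maxstep [0.06  0.037 0.052 0.014 0.041 0.025] end [-0.13  0.27  1.77  0.72  1.3  -0.4 ] min margin 0.68
[[0.016, -0.0, -0.018, 0.0, 0.0, 0.0, 1], [0.054, -0.0, -0.064, 0.0, 0.0, 0.0, 1], [0.105, -0.0, -0.124, 0.0, 0.0, 0.0, 1], [0.155, -0.0, -0.184, 0.0, 0.0, 0.0, 1], [0.194, -0.0, -0.23, 0.0, 0.0, 0.0, 1]]
[[0.016, -0.0, -0.018, 0.0, 0.0, 0.0, 1], [0.021, -0.003, -0.014, 0.001, -0.0, -0.002, 1], [0.036, -0.011, -0.0, 0.006, -0.0, -0.007, 1], [0.059, -0.023, 0.021, 0.012, -0.0, -0.015, 1], [0.091, -0.04, 0.05, 0.021, -0.0, -0.025, 1]]
[[0.039, -0.019, 0.035, 0.011, -0.0, -0.013, 1], [0.085, -0.042, 0.077, 0.023, -0.0, -0.028, 1], [0.136, -0.066, 0.123, 0.037, -0.0, -0.045, 1], [0.191, -0.094, 0.173, 0.052, -0.0, -0.063, 1], [0.25, -0.122, 0.226, 0.069, -0.001, -0.082, 1]]
[[0.063, -0.023, 0.057, 0.017, -0.0, -0.02, 1], [0.129, -0.047, 0.116, 0.034, -0.0, -0.041, 1], [0.195, -0.071, 0.175, 0.052, -0.0, -0.062, 1], [0.261, -0.095, 0.235, 0.07, -0.001, -0.083, 1], [0.326, -0.119, 0.294, 0.087, -0.001, -0.104, 1]]
[[0.065, -0.014, 0.058, 0.017, -0.0,
[... 183 characters left out ...]
 -0.001, -0.09, 1]]
[[0.042, -0.004, 0.037, 0.011, -0.0, -0.013, 1], [0.076, -0.007, 0.068, 0.02, -0.0, -0.023, 1], [0.102, -0.009, 0.091, 0.026, -0.0, -0.031, 1], [0.118, -0.011, 0.105, 0.03, -0.0, -0.036, 1], [0.123, -0.011, 0.11, 0.032, -0.0, -0.038, 1]]
tilts [4, 7, 11, 15, 18, 22, 26, 29, 33, 37, 40, 44, 47, 51, 55, 58, 62, 65, 69, 72, 76, 79, 82, 86, 89, 92, 95, 99, 102, 105, 107, 110, 113, 115, 118, 120, 122, 124, 126, 127] rot 161.89044209632357
maxstep [0.003 0.015 0.008 0.028 0.032 0.066] end [-0.21  0.56  1.89  1.41  1.7   1.9 ] min margin 0.57
[0.49490344 0.29816576 0.22353101] [ 0.21984631 -0.76604444 -0.60402277]
wristz 0.22353100818793695
lip [0.5171239  0.32950353 0.085     ]
```

Emit:
move_arm(
  rows=[
    [0.016,0,-0.018,0,0,0,1],
    [0.054,0,-0.064,0,0,0,1],
    [0.105,0,-0.124,0,0,0,1],
    [0.155,0,-0.184,0,0,0,1],
    [0.194,0,-0.23,0,0,0,1],
  ],
)

```text
time_s: 13.48
tool_pos: [0.5469, -0.371, 0.1839]
eef_rot: [-0.196, 0.769, 0.54, 0.281]
ft_force: [0.6, -1.2, -5.7]
finger_gap: 0.162
finger_force: 112.9
```

Emit:
move_arm(
  rows=[
    [0.016,0,-0.018,0,0,0,1],
    [0.021,-0.003,-0.014,0.001,0,-0.002,1],
    [0.036,-0.011,0,0.006,0,-0.007,1],
    [0.059,-0.023,0.021,0.012,0,-0.015,1],
    [0.091,-0.04,0.05,0.021,0,-0.025,1],
  ],
)

```text
time_s: 13.9
tool_pos: [0.544, -0.3258, 0.1854]
eef_rot: [-0.203, 0.763, 0.548, 0.277]
ft_force: [-0.9, 0.7, -6.0]
finger_gap: 0.161
finger_force: 113.0
```

Emit:
move_arm(
  rows=[
    [0.039,-0.019,0.035,0.011,0,-0.013,1],
    [0.085,-0.042,0.077,0.023,0,-0.028,1],
    [0.136,-0.066,0.123,0.037,0,-0.045,1],
    [0.191,-0.094,0.173,0.052,0,-0.063,1],
    [0.25,-0.122,0.226,0.069,-0.001,-0.082,1],
  ],
)

```text
time_s: 14.32
tool_pos: [0.5397, -0.1809, 0.1808]
eef_rot: [-0.215, 0.739, 0.58, 0.268]
ft_force: [1.1, 0.1, -5.6]
finger_gap: 0.164
finger_force: 112.9
```

Emit:
move_arm(
  rows=[
    [0.063,-0.023,0.057,0.017,0,-0.02,1],
    [0.129,-0.047,0.116,0.034,0,-0.041,1],
    [0.195,-0.071,0.175,0.052,0,-0.062,1],
    [0.261,-0.095,0.235,0.07,-0.001,-0.083,1],
    [0.326,-0.119,0.294,0.087,-0.001,-0.104,1],
  ],
)

```text
time_s: 14.73
tool_pos: [0.534, 0.0013, 0.1751]
eef_rot: [-0.228, 0.707, 0.619, 0.256]
ft_force: [1.4, 0.4, -4.8]
finger_gap: 0.163
finger_force: 112.9
```

Emit:
move_arm(
  rows=[
    [0.065,-0.014,0.058,0.017,0,-0.02,1],
    [0.127,-0.027,0.114,0.033,0,-0.04,1],
    [0.185,-0.04,0.166,0.048,0,-0.058,1],
    [0.239,-0.051,0.215,0.062,0,-0.075,1],
    [0.287,-0.061,0.258,0.075,-0.001,-0.09,1],
  ],
)

```text
time_s: 15.15
tool_pos: [0.5289, 0.1571, 0.1696]
eef_rot: [-0.24, 0.677, 0.651, 0.244]
ft_force: [-0.5, -0.8, -6.1]
finger_gap: 0.164
finger_force: 112.9
```

Emit:
move_arm(
  rows=[
    [0.03,-0.003,0.027,0.011,0,-0.013,1],
    [0.05,-0.005,0.045,0.02,0,-0.023,1],
    [0.06,-0.006,0.055,0.026,0,-0.031,1],
    [0.066,-0.008,0.06,0.032,0,-0.038,1],
    [0.066,-0.008,0.06,0.032,0,-0.038,1],
  ],
)

```text
time_s: 15.57
tool_pos: [0.5302, 0.19, 0.1703]
eef_rot: [-0.242, 0.665, 0.665, 0.241]
ft_force: [0.1, 0.4, -5.3]
finger_gap: 0.159
finger_force: 112.9
```

```bash
python3 - <<'E'
from p2 import *
s=log(); show(s); print(blue(robot.grab_frame("wrist"))); p0=s["tool_pos"]; A0=Rq(s["eef_rot"])
# tray check in scene
for n in("top","scene"):
    f=robot.grab_frame(n); r=robot.outline_of("tray",f)[0]; print(n,r["score"],r["extent"])
X=(.533,.265)
print("rim now",p0+A0.apply(org+M.apply([0,0,.105])))
n=36; sl=Slerp([0,1],R.concatenate([A0,F])); T=np.linspace(0,1,n+1)[1:]
rim0=(p0+A0.apply(org+M.apply([0,0,.105])))[:2]; low0=(p0+A0.apply(org))[2]
seg=[]
for t in T:
    A=sl(t); k=min(1,t*2); seg.append((place(A,rim0+k*(np.array(X)-rim0),low0+t*(.085-low0)),A))
print([round(np.degrees(np.arccos((A*M).as_matrix()[2,2]))) for _,A in seg][4::5])
check(seg,s["joint_positions"]); seg=seg; 
emit(p0,A0,seg)
E
```

```text
t 15.57 p [0.5302 0.19   0.1703] j [-0.188  0.267  1.771  0.706  1.332 -0.442] F [ 0.1  0.4 -5.3] gap 0.159 ff 112.9
[[0.001, 1.0, -0.002], [0.767, 0.001, 0.642], [0.642, -0.002, -0.767]]
(array([  193,     0,   263,   336, 51079], dtype=int32), array([324.1, 123.1]))
top 0.91 [194.0, 221.0, 75.1, 47.8]
scene 0.66 [337.6, 175.6, 91.2, 56.8]
rim now [0.5302427  0.26979508 0.23482067]
[20, 41, 61, 80, 98, 114, 126]
maxstep [0.003 0.016 0.009 0.03  0.035 0.073] end [-0.28  0.57  1.88  1.36  1.75  1.9 ] min margin 0.58
[[0.003, -0.018, -0.003, 0.042, 0.008, 0.09, 1], [0.007, -0.035, -0.005, 0.084, 0.015, 0.181, 1], [0.011, -0.053, -0.007, 0.126, 0.023, 0.271, 1], [0.015, -0.07, -0.009, 0.168, 0.03, 0.361, 1], [0.02, -0.087, -0.01, 0.211, 0.038, 0.451, 1]]
[[-0.001, -0.017, 0.002, 0.042, 0.008, 0.09, 1], [-0.002, -0.033, 0.005, 0.084, 0.015, 0.181, 1], [-0.002, -0.048, 0.009, 0.126, 0.023, 0.271, 1], [-0.002, -0.063, 0.012, 0.168, 0.03, 0.361, 1], [-0.002, -0.077, 0.016, 0.211, 0.038, 0.451, 1]]
[[-0.004, -0.012, 0.006, 0.042, 0.008, 0.09, 1], [-0.007, -0.022, 0.013, 0.084, 0.015, 0.181, 
[... 449 characters left out ...]
0.015, 0.084, 0.015, 0.181, 1], [0.011, -0.015, 0.016, 0.126, 0.023, 0.271, 1], [0.016, -0.029, 0.016, 0.168, 0.03, 0.361, 1], [0.022, -0.043, 0.016, 0.211, 0.038, 0.451, 1]]
[[0.003, -0.014, 0.002, 0.042, 0.008, 0.09, 1], [0.007, -0.028, 0.004, 0.084, 0.015, 0.181, 1], [0.012, -0.041, 0.005, 0.126, 0.023, 0.271, 1], [0.019, -0.054, 0.005, 0.168, 0.03, 0.361, 1], [0.027, -0.066, 0.005, 0.211, 0.038, 0.451, 1]]
[[0.005, -0.014, 0.002, 0.042, 0.008, 0.09, 1], [0.011, -0.028, 0.003, 0.084, 0.015, 0.181, 1], [0.018, -0.042, 0.003, 0.126, 0.023, 0.271, 1], [0.027, -0.055, 0.003, 0.168, 0.03, 0.361, 1], [0.037, -0.068, 0.002, 0.211, 0.038, 0.451, 1]]
[[0.006, -0.016, 0.001, 0.042, 0.008, 0.09, 1]]
```

Emit:
move_arm(
  rows=[
    [0.003,-0.018,-0.003,0.042,0.008,0.09,1],
    [0.007,-0.035,-0.005,0.084,0.015,0.181,1],
    [0.011,-0.053,-0.007,0.126,0.023,0.271,1],
    [0.015,-0.07,-0.009,0.168,0.03,0.361,1],
    [0.02,-0.087,-0.01,0.211,0.038,0.451,1],
  ],
)

```text
time_s: 16.23
tool_pos: [0.4965, 0.1927, 0.1799]
eef_rot: [-0.344, 0.746, 0.55, 0.149]
ft_force: [0.2, -0.1, -5.7]
finger_gap: 0.165
finger_force: 112.9
```

Emit:
move_arm(
  rows=[
    [-0.001,-0.017,0.002,0.042,0.008,0.09,1],
    [-0.002,-0.033,0.005,0.084,0.015,0.181,1],
    [-0.002,-0.048,0.009,0.126,0.023,0.271,1],
    [-0.002,-0.063,0.012,0.168,0.03,0.361,1],
    [-0.002,-0.077,0.016,0.211,0.038,0.451,1],
  ],
)

```text
time_s: 16.65
tool_pos: [0.4672, 0.2013, 0.1855]
eef_rot: [-0.433, 0.798, 0.415, 0.052]
ft_force: [-0.4, 0.2, -5.0]
finger_gap: 0.162
finger_force: 113.1
```

Emit:
move_arm(
  rows=[
    [-0.004,-0.012,0.006,0.042,0.008,0.09,1],
    [-0.007,-0.022,0.013,0.084,0.015,0.181,1],
    [-0.009,-0.032,0.02,0.126,0.023,0.271,1],
    [-0.01,-0.04,0.027,0.168,0.03,0.361,1],
    [-0.011,-0.048,0.034,0.211,0.038,0.451,1],
  ],
)

```text
time_s: 17.07
tool_pos: [0.4474, 0.2139, 0.1873]
eef_rot: [-0.506, 0.82, 0.264, -0.048]
ft_force: [1.0, -0.2, -6.0]
finger_gap: 0.163
finger_force: 113.3
```

Emit:
move_arm(
  rows=[
    [-0.002,-0.005,0.008,0.042,0.008,0.09,1],
    [-0.003,-0.008,0.016,0.084,0.015,0.181,1],
    [-0.003,-0.011,0.023,0.126,0.023,0.271,1],
    [-0.002,-0.014,0.031,0.168,0.03,0.361,1],
    [0,-0.015,0.039,0.211,0.038,0.451,1],
  ],
)

```text
time_s: 17.48
tool_pos: [0.44, 0.2285, 0.1847]
eef_rot: [-0.559, 0.81, 0.103, -0.145]
ft_force: [0.7, 0.2, -5.0]
finger_gap: 0.163
finger_force: 113.6
```

```bash
python3 - <<'E'
from p2 import *
s=log(); show(s); print(blue(robot.grab_frame("wrist"))); p0=s["tool_pos"]; A0=Rq(s["eef_rot"])
rim_=p0+A0.apply(org+M.apply(rim)); print("tilt",np.degrees(np.arccos((A0*M).as_matrix()[2,2])),"lip",rim_[rim_[:,2].argmin()],"rim",rim_.mean(0))
E
```

```text
t 17.48 p [0.44   0.2285 0.1847] j [-0.244  0.506  1.755  0.899  1.785  0.822] F [ 0.7  0.2 -5. ] gap 0.163 ff 113.6
[[0.937, 0.005, -0.35], [0.329, -0.354, 0.875], [-0.119, -0.935, -0.333]]
(array([  197,     0,   264,   336, 51224], dtype=int32), array([325.6, 123.1]))
tilt 79.71024060283061 lip [0.54463862 0.26110522 0.11974413] rim [0.53544929 0.26396331 0.17186311]
```

```bash
python3 - <<'E'
from p2 import *
s=robot.get_state(); p0=s["tool_pos"]; A0=Rq(s["eef_rot"])
def lipplace(A,low):
    m=(A*M).as_matrix()[:,2]; mh=m[:2]/np.hypot(*m[:2]); q=A.apply(org+M.apply(rim)); i=q[:,2].argmin(); return np.r_[C-.035*mh,low]-q[i]
n=20; sl=Slerp([0,1],R.concatenate([A0,F])); seg=[]; p1=lipplace(A0,.12)
seg=interp((p0,A0),(p1,A0),5)
for t in np.linspace(0,1,n+1)[1:]:
    A=sl(t); seg.append((lipplace(A,.12-.035*t),A))
for p,A in seg[4::3]: m=(A*M).as_matrix()[:,2]; print(round(np.degrees(np.arccos(m[2]))),m.round(2),p.round(3))
check(seg,s["joint_positions"]); emit(p0,A0,seg)
E
```

```text
80 [ 0.87 -0.46  0.17] [0.398 0.243 0.186]
89 [ 0.85 -0.53  0.02] [0.409 0.252 0.197]
97 [ 0.8  -0.59 -0.13] [0.419 0.252 0.206]
105 [ 0.71 -0.65 -0.26] [0.437 0.26  0.214]
113 [ 0.6  -0.7  -0.39] [0.451 0.26  0.22 ]
119 [ 0.47 -0.73 -0.49] [0.466 0.26  0.223]
124 [ 0.33 -0.76 -0.57] [0.483 0.26  0.224]
maxstep [0.017 0.02  0.031 0.027 0.014 0.058] end [-0.28  0.57  1.87  1.35  1.75  1.9 ] min margin 0.59
[[-0.009, -0.002, 0.007, 0.0, 0.0, 0.0, 1], [-0.03, -0.006, 0.023, 0.0, 0.0, 0.0, 1], [-0.055, -0.011, 0.042, 0.0, 0.0, 0.0, 1], [-0.077, -0.016, 0.059, 0.0, 0.0, 0.0, 1], [-0.086, -0.017, 0.065, 0.0, 0.0, 0.0, 1]]
[[0.009, -0.012, 0.0, 0.033, 0.006, 0.072, 1], [0.02, -0.023, 0.001, 0.067, 0.012, 0.144, 1], [0.031, -0.034, 0.0, 0.1, 0.017, 0.216, 1], [0.043, -0.044, -0.0, 0.134, 0.023, 0.288, 1], [0.037, -0.047, -0.014, 0.167, 0.029, 0.36, 1]]
[[0.01, -0.013, 0.001, 0.033, 0.006, 0.072, 1], [0.021, -0.026, 0.001, 0.067, 0.012, 0.144, 1], [0.034, -0.038, 0.0, 0.1, 0.017, 0.216, 1], [0.047, -0.05, -0.0, 0.134, 0.023, 0.288, 1], [0.061, -0.061, -0.001, 0.167, 0.029, 0.36, 1]]
[[-0.004, -0.002, -0.011, 0.033, 0.006, 0.072, 1], [0.008, -0.016, -0.011, 0.067, 0.012, 0.144, 1], [0.021, -0.031, -0.011, 0.1, 0.017, 0.216, 1], [0.035, -0.045, -0.012, 0.134, 0.023, 0.288, 1], [0.034, -0.045, -0.021, 0.167, 0.029, 0.36, 1]]
[[0.011, -0.018, 0.001, 0.033, 0.006, 0.072, 1], [0.023, -0.035, 0.002, 0.067, 0.012, 0.144, 1], [0.023, -0.036, -0.005, 0.1, 0.017, 0.216, 1], [0.036, -0.054, -0.006, 0.134, 0.023, 0.288, 1], [0.051, -0.071, -0.007, 0.167, 0.029, 0.36, 1]]
```

Emit:
move_arm(
  rows=[
    [-0.009,-0.002,0.007,0,0,0,1],
    [-0.03,-0.006,0.023,0,0,0,1],
    [-0.055,-0.011,0.042,0,0,0,1],
    [-0.077,-0.016,0.059,0,0,0,1],
    [-0.086,-0.017,0.065,0,0,0,1],
  ],
)

```text
time_s: 17.95
tool_pos: [0.3959, 0.243, 0.187]
eef_rot: [-0.559, 0.81, 0.106, -0.145]
ft_force: [-0.3, 0.3, -6.2]
finger_gap: 0.16
finger_force: 113.6
```

Emit:
move_arm(
  rows=[
    [0.009,-0.01,-0.002,0.033,0.006,0.072,1],
    [0.018,-0.02,-0.005,0.067,0.012,0.144,1],
    [0.025,-0.03,-0.008,0.1,0.017,0.216,1],
    [0.032,-0.04,-0.011,0.134,0.023,0.288,1],
    [0.037,-0.047,-0.014,0.167,0.029,0.36,1],
  ],
)

```text
time_s: 18.37
tool_pos: [0.4141, 0.2493, 0.2048]
eef_rot: [-0.586, 0.78, -0.026, -0.219]
ft_force: [0.2, 0.8, -6.4]
finger_gap: 0.162
finger_force: 113.7
```

Emit:
move_arm(
  rows=[
    [0.01,-0.013,0.001,0.033,0.006,0.072,1],
    [0.021,-0.026,0.001,0.067,0.012,0.144,1],
    [0.033,-0.038,0,0.1,0.017,0.216,1],
    [0.043,-0.048,-0.002,0.134,0.023,0.288,1],
    [0.053,-0.057,-0.005,0.167,0.029,0.36,1],
  ],
)

```text
time_s: 18.78
tool_pos: [0.4405, 0.2592, 0.2177]
eef_rot: [-0.598, 0.731, -0.157, -0.289]
ft_force: [-0.7, 0.3, -6.6]
finger_gap: 0.164
finger_force: 114.1
```

Emit:
move_arm(
  rows=[
    [0.005,-0.009,-0.006,0.033,0.006,0.072,1],
    [0.013,-0.019,-0.009,0.067,0.012,0.144,1],
    [0.022,-0.031,-0.011,0.1,0.017,0.216,1],
    [0.03,-0.042,-0.014,0.134,0.023,0.288,1],
    [0.038,-0.048,-0.019,0.167,0.029,0.36,1],
  ],
)

```text
time_s: 19.2
tool_pos: [0.4654, 0.2581, 0.2248]
eef_rot: [-0.597, 0.664, -0.283, -0.351]
ft_force: [-0.3, 0.6, -3.9]
finger_gap: 0.16
finger_force: 114.1
```

Emit:
move_arm(
  rows=[
    [0.01,-0.016,0,0.033,0.006,0.072,1],
    [0.019,-0.03,-0.002,0.067,0.012,0.144,1],
    [0.026,-0.042,-0.004,0.1,0.017,0.216,1],
    [0.037,-0.056,-0.006,0.134,0.023,0.288,1],
    [0.051,-0.071,-0.007,0.167,0.029,0.36,1],
  ],
)

```text
time_s: 19.62
tool_pos: [0.5004, 0.2597, 0.2258]
eef_rot: [-0.581, 0.581, -0.403, -0.404]
ft_force: [-0.0, 0.2, -3.3]
finger_gap: 0.162
finger_force: 114.2
```

Emit:
move_arm(
  rows=[
    [0,0,0,0,0,0,1],
    [0,0,0,0,0,0,1],
    [0,0,0,0,0,0,1],
  ],
)

```text
time_s: 19.87
tool_pos: [0.4992, 0.26, 0.2252]
eef_rot: [-0.58, 0.582, -0.401, -0.405]
ft_force: [-0.5, 0.1, -4.0]
finger_gap: 0.166
finger_force: 114.3
```

```bash
python3 - <<'E'
from p2 import *
s=log(); show(s); p0=s["tool_pos"]; A0=Rq(s["eef_rot"])
rim_=p0+A0.apply(org+M.apply(rim)); print("tilt",np.degrees(np.arccos((A0*M).as_matrix()[2,2])),"lip",rim_[rim_[:,2].argmin()],"rim",rim_.mean(0))
f=robot.grab_frame("scene"); u,v=map(int,proj(f,(.533,.259,.05)))
c=f["img"][v-70:v+60,u-80:u+80]; cv2.imwrite("pics/c9.png",cv2.resize(cv2.cvtColor(c,cv2.COLOR_RGB2BGR),None,fx=4.5,fy=4.5,interpolation=cv2.INTER_CUBIC))
for n,f in(("scene",f),("top",robot.grab_frame("top"))):
  for i in range(4):
    for r in robot.outline_of(f"padlock{i}_mid",f)[:5]:
        v,u=np.nonzero(r["mask"]); print(n,i,round(r["score"],2),r["extent"],at_z(f,u.mean(),v.mean(),.015)[:2].round(3))
E
```

```text
t 19.87 p [0.4992 0.26   0.2252] j [-0.283  0.567  1.869  1.349  1.757  1.897] F [-0.5  0.1 -4. ] gap 0.166 ff 114.3
[[0.35, -0.937, -0.005], [0.003, -0.005, 1.0], [-0.937, -0.35, 0.001]]
tilt 127.06991293654869 lip [0.52244771 0.29158843 0.08685959] rim [0.53511731 0.26211356 0.12904624]
scene 0 0.63 [377.0, 203.9, 16.0, 18.6] [0.577 0.229]
scene 1 0.48 [367.8, 203.6, 15.9, 10.2] [0.541 0.219]
scene 3 0.49 [358.1, 183.7, 12.2, 18.3] [0.476 0.237]
scene 3 0.45 [337.2, 171.1, 87.7, 62.5] [0.529 0.259]
top 0 0.46 [230.8, 220.7, 23.8, 12.7] [0.588 0.229]
top 1 0.62 [243.8, 237.7, 2.6, 5.0] [0.541 0.217]
top 1 0.31 [353.0, 161.3, 26.3, 15.4] [ 0.755 -0.162]
top 2 0.55 [256.8, 225.1, 6.1, 17.2] [0.569 0.176]
```

View pics/c9.png

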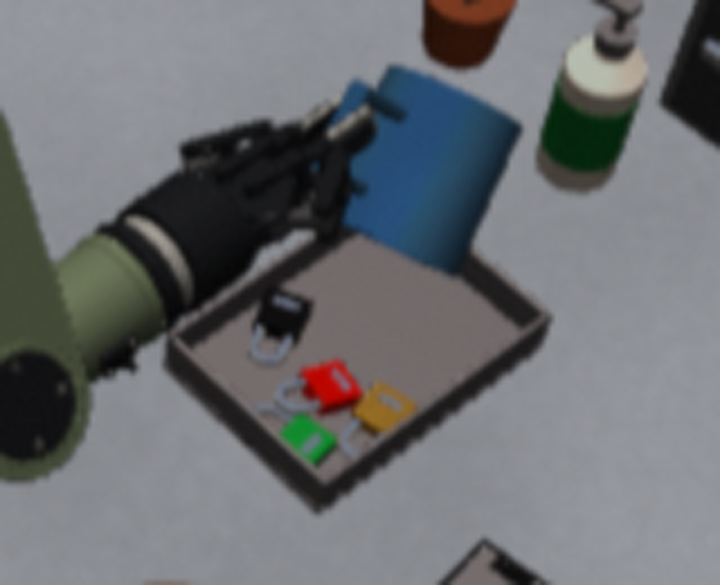

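```bash
python3 - <<'E'
from p2 import *
s=robot.get_state(); p0=s["tool_pos"]; A0=Rq(s["eef_rot"])
rim0=(p0+A0.apply(org+M.apply([0,0,.105])))[:2]; sl=Slerp([0,1],R.concatenate([A0,U]))
W=np.array([.626,-.004]); seg=[]
n=30
for t in np.linspace(0,1,n+1)[1:]:
    A=sl(t); k=np.clip((t-.5)*2,0,1); k=k*k; tgt=np.array([.57,.15])
    seg.append((place(A,rim0+k*(tgt-rim0),.087+.043*t),A))
pe=place(U,W,.05); seg+=interp(seg[-1],(pe,U),10)
print(np.linalg.norm(np.diff([p for p,_ in seg],axis=0),axis=1).max())
check(seg,s["joint_positions"]); emit(p0,A0,seg); print(pe)
E
```

```text
0.02698799377501041
maxstep [0.027 0.044 0.039 0.036 0.026 0.1  ] end [-0.56  0.66  1.38  0.58  1.53 -0.71] min margin 0.59
[[-0.007, 0.019, -0.002, -0.051, -0.009, -0.108, 1], [-0.01, 0.038, -0.005, -0.101, -0.018, -0.216, 1], [-0.012, 0.056, -0.009, -0.152, -0.026, -0.324, 1], [-0.012, 0.074, -0.014, -0.202, -0.035, -0.432, 1], [-0.011, 0.091, -0.019, -0.253, -0.044, -0.54, 1]]
[[-0.004, 0.017, -0.003, -0.051, -0.009, -0.108, 1], [-0.005, 0.034, -0.006, -0.101, -0.018, -0.216, 1], [-0.005, 0.051, -0.01, -0.152, -0.026, -0.324, 1], [-0.002, 0.067, -0.015, -0.202, -0.035, -0.432, 1], [0.003, 0.083, -0.021, -0.253, -0.044, -0.54, 1]]
[[-0.001, 0.018, -0.003, -0.051, -0.009, -0.108, 1], [-0.002, 0.029, -0.009, -0.101, -0.018, -0.216, 1], [-0.006, 0.029, -0.017, -0.152, -0.026, -0.324, 1], [-0.008, 0.03, -0.027, -0.202, -0.035, -0.432, 1], [-0.007, 0.03, -0.037, -0.253, -0.044, -0.54, 1]]
[[0.001, 0.003, -0.011, -0.051, -0.009, -0.108, 1], [0.004, 0.009, -0.026, -0.101, -0.018, -0.216, 1], [0.008, 0.016, -0.042, -0.152, -0.026, -0.324, 1], [0.013, 0.025, -0.062, -0.202, -0.035, -0.432, 
[... 328 characters left out ...]
23, -0.051, -0.009, -0.108, 1], [-0.026, 0.067, -0.048, -0.101, -0.018, -0.216, 1], [-0.04, 0.103, -0.074, -0.152, -0.026, -0.324, 1], [-0.055, 0.141, -0.101, -0.202, -0.035, -0.432, 1], [-0.071, 0.179, -0.13, -0.253, -0.044, -0.54, 1]]
[[-0.012, 0.004, -0.003, 0.0, 0.0, 0.0, 1], [-0.044, 0.015, -0.01, 0.0, 0.0, 0.0, 1], [-0.091, 0.03, -0.02, 0.0, 0.0, 0.0, 1], [-0.149, 0.049, -0.033, 0.0, 0.0, 0.0, 1], [-0.212, 0.07, -0.047, 0.0, 0.0, 0.0, 1]]
[[-0.063, 0.021, -0.014, 0.0, 0.0, 0.0, 1], [-0.12, 0.04, -0.027, 0.0, 0.0, 0.0, 1], [-0.168, 0.055, -0.037, 0.0, -0.0, 0.0, 1], [-0.2, 0.066, -0.044, 0.0, -0.0, 0.0, 1], [-0.212, 0.07, -0.047, 0.0, -0.0, 0.0, 1]]
[ 0.626      -0.08378704  0.09044516]
```

Emit:
move_arm(
  rows=[
    [-0.007,0.019,-0.002,-0.051,-0.009,-0.108,1],
    [-0.01,0.038,-0.005,-0.101,-0.018,-0.216,1],
    [-0.012,0.056,-0.009,-0.152,-0.026,-0.324,1],
    [-0.012,0.074,-0.014,-0.202,-0.035,-0.432,1],
    [-0.011,0.091,-0.019,-0.253,-0.044,-0.54,1],
  ],
)

```text
time_s: 20.78
tool_pos: [0.4629, 0.2523, 0.2158]
eef_rot: [-0.599, 0.701, -0.218, -0.322]
ft_force: [0.0, 0.4, -2.6]
finger_gap: 0.163
finger_force: 114.2
```

Emit:
move_arm(
  rows=[
    [-0.004,0.017,-0.003,-0.051,-0.009,-0.108,1],
    [-0.005,0.034,-0.006,-0.101,-0.018,-0.216,1],
    [-0.005,0.051,-0.01,-0.152,-0.026,-0.324,1],
    [-0.002,0.067,-0.015,-0.202,-0.035,-0.432,1],
    [0.003,0.083,-0.021,-0.253,-0.044,-0.54,1],
  ],
)

```text
time_s: 21.2
tool_pos: [0.4425, 0.2379, 0.1925]
eef_rot: [-0.585, 0.781, -0.023, -0.22]
ft_force: [-0.3, 0.3, -2.5]
finger_gap: 0.163
finger_force: 114.0
```

Emit:
move_arm(
  rows=[
    [-0.001,0.016,-0.003,-0.051,-0.009,-0.108,1],
    [-0.002,0.025,-0.009,-0.101,-0.018,-0.216,1],
    [-0.005,0.028,-0.017,-0.152,-0.026,-0.324,1],
    [-0.007,0.03,-0.027,-0.202,-0.035,-0.432,1],
    [-0.007,0.03,-0.037,-0.253,-0.044,-0.54,1],
  ],
)

```text
time_s: 21.62
tool_pos: [0.441, 0.2199, 0.186]
eef_rot: [-0.538, 0.818, 0.174, -0.108]
ft_force: [0.3, 0.9, -2.8]
finger_gap: 0.162
finger_force: 113.8
```

Emit:
move_arm(
  rows=[
    [0.001,0.003,-0.011,-0.051,-0.009,-0.108,1],
    [0.004,0.009,-0.026,-0.101,-0.018,-0.216,1],
    [0.008,0.016,-0.042,-0.152,-0.026,-0.324,1],
    [0.013,0.025,-0.062,-0.202,-0.035,-0.432,1],
    [0.02,0.036,-0.083,-0.253,-0.044,-0.54,1],
  ],
)

```text
time_s: 22.03
tool_pos: [0.4627, 0.1899, 0.1863]
eef_rot: [-0.463, 0.81, 0.361, 0.012]
ft_force: [0.0, -0.3, -3.4]
finger_gap: 0.165
finger_force: 113.6
```

Emit:
move_arm(
  rows=[
    [0.001,0.019,-0.021,-0.051,-0.009,-0.108,1],
    [0.002,0.041,-0.044,-0.101,-0.018,-0.216,1],
    [0.003,0.064,-0.069,-0.152,-0.026,-0.324,1],
    [0.005,0.09,-0.095,-0.202,-0.035,-0.432,1],
    [0.006,0.118,-0.124,-0.253,-0.044,-0.54,1],
  ],
)

```text
time_s: 22.45
tool_pos: [0.5081, 0.1389, 0.1803]
eef_rot: [-0.362, 0.757, 0.528, 0.13]
ft_force: [-0.4, 1.8, -3.5]
finger_gap: 0.16
finger_force: 113.6
```

Emit:
move_arm(
  rows=[
    [-0.013,0.033,-0.023,-0.051,-0.009,-0.108,1],
    [-0.026,0.067,-0.048,-0.101,-0.018,-0.216,1],
    [-0.04,0.103,-0.074,-0.152,-0.026,-0.324,1],
    [-0.055,0.141,-0.101,-0.202,-0.035,-0.432,1],
    [-0.071,0.179,-0.13,-0.253,-0.044,-0.54,1],
  ],
)

```text
time_s: 22.87
tool_pos: [0.5699, 0.0701, 0.1707]
eef_rot: [-0.241, 0.663, 0.666, 0.242]
ft_force: [1.1, 0.1, -2.9]
finger_gap: 0.163
finger_force: 113.5
```

Emit:
move_arm(
  rows=[
    [-0.012,0.004,-0.003,0,0,0,1],
    [-0.044,0.015,-0.01,0,0,0,1],
    [-0.091,0.03,-0.02,0,0,0,1],
    [-0.149,0.049,-0.033,0,0,0,1],
    [-0.212,0.07,-0.047,0,0,0,1],
  ],
)

```text
time_s: 23.28
tool_pos: [0.5973, -0.0068, 0.13]
eef_rot: [-0.243, 0.665, 0.664, 0.24]
ft_force: [1.1, 0.5, -3.0]
finger_gap: 0.161
finger_force: 113.5
```

```bash
python3 - <<'E'
from p2 import *
s=log(); show(s); A0=Rq(s["eef_rot"]); print(blue(robot.grab_frame("wrist"))); rel(s,(.626,-.0838,.0904),U)
for n in("top","scene"):
    f=robot.grab_frame(n); hsv=cv2.cvtColor(f["img"],cv2.COLOR_RGB2HSV)
    u0,v0=map(int,proj(f,(.626,-.004,.008))); b=np.zeros(hsv.shape[:2],np.uint8); sl_=np.s_[v0-26:v0+27,u0-28:u0+29]
    b[sl_]=((hsv[sl_][...,0]<20)&(hsv[sl_][...,1]>70)); b=cv2.morphologyEx(b,cv2.MORPH_OPEN,np.ones((3,3)))
    v,u=np.nonzero(b); P=np.array([at_z(f,i,j,.008)[:2] for i,j in zip(u,v)],np.float32); print(n,len(P),cv2.minEnclosingCircle(P),P.mean(0))
E
```

```text
t 23.28 p [ 0.5973 -0.0068  0.13  ] j [-0.474  0.513  1.521  0.609  1.494 -0.642] F [ 1.1  0.5 -3. ] gap 0.161 ff 113.5
[[0.002, 1.0, -0.004], [0.766, 0.001, 0.643], [0.643, -0.004, -0.766]]
(array([  192,     0,   265,   336, 54073], dtype=int32), array([323.6, 123. ]))
shift [-0.211  0.072 -0.048] turn [-0.005  0.    -0.003]
top 593 ((0.6255316734313965, -0.003255816176533699), 0.059064216911792755) [ 0.631347   -0.00487001]
scene 1105 ((0.6230090260505676, -0.007263100706040859), 0.05933524668216705) [ 0.62605536 -0.00881032]
```

```bash
python3 - <<'E'
from p2 import *
s=robot.get_state(); rel(s,(.6245,-.0848,.0724),U); print(U.inv().apply([0,0,-.004])/.4)
E
```

```text
shift [-0.237  0.069 -0.016] turn [-0.004 -0.    -0.008]
[-0.00642788  0.          0.00766044]
```

Emit:
move_arm(
  rows=[
    [-0.05,0.016,-0.004,0,0,-0.002,1],
    [-0.11,0.034,-0.008,-0.001,0,-0.004,1],
    [-0.17,0.052,-0.012,-0.002,0,-0.006,1],
    [-0.21,0.064,-0.015,-0.004,0,-0.008,1],
    [-0.237,0.069,-0.016,-0.004,0,-0.008,1],
  ],
)

```text
time_s: 23.85
tool_pos: [0.6252, -0.0839, 0.0737]
eef_rot: [-0.241, 0.663, 0.666, 0.242]
ft_force: [0.0, -0.4, -3.2]
finger_gap: 0.167
finger_force: 113.5
```

Emit:
move_arm(
  rows=[
    [0,0,0,0,0,0,1],
    [-0.006,0,0.008,0,0,0,1],
    [-0.013,0,0.015,0,0,0,1],
    [-0.019,0,0.023,0,0,0,1],
    [-0.019,0,0.023,0,0,0,1],
  ],
)

```text
time_s: 24.27
tool_pos: [0.6248, -0.0825, 0.0624]
eef_rot: [-0.241, 0.663, 0.666, 0.242]
ft_force: [-1.1, 0.6, -3.2]
finger_gap: 0.159
finger_force: 113.5
```

```bash
python3 - <<'E'
from p2 import *
s=log(); show(s); A0=Rq(s["eef_rot"]); print("under",s["tool_pos"]+A0.apply(org),(A0*M).as_matrix()[:,2].round(4)); rel(s,(.6245,-.0848,.0724-.0135),U)
E
```

```text
t 24.27 p [ 0.6248 -0.0825  0.0624] j [-0.554  0.697  1.386  0.58   1.489 -0.738] F [-1.1  0.6 -3.2] gap 0.159 ff 113.5
[[-0.005, 1.0, 0.001], [0.767, 0.004, 0.642], [0.642, 0.004, -0.767]]
under [ 0.6246759  -0.00273295  0.02189666] [-0.0038  0.001   1.    ]
shift [-0.01  -0.001  0.003] turn [0.001 0.001 0.007]
```

Emit:
move_arm(
  rows=[
    [-0.004,-0.001,0.004,0,0,0.003,1],
    [-0.008,-0.001,0.008,0,0,0.006,1],
    [-0.012,-0.001,0.012,0,0,0.006,1],
    [-0.014,-0.001,0.014,0,0,0.006,1],
    [-0.014,-0.001,0.014,0,0,0.006,1],
  ],
)

```text
time_s: 24.68
tool_pos: [0.625, -0.0844, 0.0547]
eef_rot: [-0.241, 0.665, 0.664, 0.242]
ft_force: [-0.0, -0.5, -3.2]
finger_gap: 0.164
finger_force: 113.5
```

Emit:
move_arm(
  rows=[
    [-0.002,0,0.002,0,0,0,1],
    [-0.003,0,0.004,0,0,0,1],
    [-0.003,0,0.004,0,0,0,1],
  ],
)

```text
time_s: 24.93
tool_pos: [0.6251, -0.0843, 0.0529]
eef_rot: [-0.24, 0.665, 0.665, 0.242]
ft_force: [0.1, 0.7, -4.0]
finger_gap: 0.165
finger_force: 113.5
```

Emit:
move_arm(
  rows=[
    [-0.001,0,0.002,0,0,0,1],
    [-0.003,0,0.004,0,0,0,1],
    [-0.003,0,0.004,0,0,0,1],
  ],
)

```text
time_s: 25.18
tool_pos: [0.6252, -0.0842, 0.0509]
eef_rot: [-0.24, 0.665, 0.664, 0.242]
ft_force: [-0.3, 0.4, -3.8]
finger_gap: 0.163
finger_force: 113.6
```

Emit:
move_arm(
  rows=[
    [-0.001,0,0.001,0,0,0,1],
    [-0.002,0,0.002,0,0,0,1],
    [-0.002,0,0.002,0,0,0,1],
  ],
)

```text
time_s: 25.43
tool_pos: [0.6253, -0.0843, 0.0503]
eef_rot: [-0.24, 0.665, 0.664, 0.242]
ft_force: [0.4, -0.4, -1.8]
finger_gap: 0.164
finger_force: 113.9
```

Emit:
move_arm(
  rows=[
    [-0.001,0,0.002,0,0,0,1],
    [-0.002,0,0.002,0,0,0,1],
    [-0.002,0,0.002,0,0,0,1],
  ],
)

```text
time_s: 25.68
tool_pos: [0.6255, -0.0843, 0.0499]
eef_rot: [-0.241, 0.665, 0.665, 0.243]
ft_force: [-1.8, -0.5, 4.0]
finger_gap: 0.161
finger_force: 114.5
```

```bash
python3 - <<'E'
from p2 import *
s=log(); show(s); A0=Rq(s["eef_rot"]); print("under",s["tool_pos"]+A0.apply(org),(A0*M).as_matrix()[:,2].round(4))
E
```

```text
t 25.68 p [ 0.6255 -0.0843  0.0499] j [-0.557  0.716  1.385  0.582  1.474 -0.745] F [-1.8 -0.5  4. ] gap 0.161 ff 114.5
[[-0.001, 1.0, 0.003], [0.766, -0.001, 0.642], [0.642, 0.003, -0.766]]
under [ 0.62573634 -0.00455609  0.00945771] [-3.e-03  5.e-04  1.e+00]
```

Emit:
move_arm(
  rows=[
    [0,0,0,0,0,0,0.85],
    [0,0,0,0,0,0,0.8],
    [0,0,0,0,0,0,0.7],
    [0,0,0,0,0,0,0.6],
    [0,0,0,0,0,0,0.4],
  ],
  grip_force=20,
)

```text
time_s: 26.1
tool_pos: [0.6251, -0.0843, 0.0484]
eef_rot: [-0.24, 0.665, 0.664, 0.242]
ft_force: [-0.5, -0.6, 0.5]
finger_gap: 0.526
finger_force: 0.0
```

Emit:
move_arm(
  rows=[
    [0,0,0,0,0,0,0.4],
    [0,0,-0.01,0,0,0,0.4],
    [0,0,-0.04,0,0,0,0.4],
    [0,0,-0.1,0,0,0,0.4],
    [0,0,-0.17,0,0,0,0.4],
  ],
)

```text
time_s: 26.52
tool_pos: [0.624, -0.1276, 0.1008]
eef_rot: [-0.242, 0.665, 0.664, 0.242]
ft_force: [0.3, -0.5, -0.5]
finger_gap: 0.6
finger_force: 0.0
```

Emit:
move_arm(
  rows=[
    [0,0,-0.08,0,0,0,0.4],
    [0,0,-0.16,0,0,0,0.4],
    [0,0,-0.24,0,0,0,0.4],
    [0,0,-0.28,0,0,0,0.4],
    [0,0,-0.28,0,0,0,0.4],
  ],
)

```text
time_s: 26.93
tool_pos: [0.6267, -0.2048, 0.1921]
eef_rot: [-0.235, 0.666, 0.665, 0.243]
ft_force: [0.6, 0.5, 1.6]
finger_gap: 0.604
finger_force: 0.0
```

```bash
python3 - <<'E'
from p2 import *
s=log(); show(s)
T=robot.grab_frame("top"); f=robot.grab_frame("scene")
for n,g in(("top",T),("scene",f)):
    for q,z in(("mug",.105),("mug_handle",.105),("lid",.015),("tray",.04),("padlock0_mid",.013),("padlock1_mid",.013),("padlock2_mid",.013),("padlock3_mid",.013)):
        for r in robot.outline_of(q,g)[:3]:
            v,u=np.nonzero(r["mask"]); print(n,q,round(r["score"],2),[round(x) for x in r["extent"]],at_z(g,u.mean(),v.mean(),z)[:2].round(3))
a=cv2.cvtColor(f["img"],cv2.COLOR_RGB2BGR)[120:330,210:460]; cv2.imwrite("pics/fin.png",cv2.resize(a,None,fx=2.8,fy=2.8,interpolation=cv2.INTER_CUBIC))
E
```

```text
t 26.93 p [ 0.6267 -0.2048  0.1921] j [-0.693  0.65   1.159  0.532  1.778 -0.701] F [0.6 0.5 1.6] gap 0.604 ff 0.0
[[-0.003, 1.0, 0.011], [0.772, -0.005, 0.636], [0.636, 0.01, -0.771]]
top mug 0.88 [298, 184, 50, 44] [ 0.628 -0.008]
top mug_handle 0.63 [294, 188, 58, 39] [ 0.628 -0.008]
top lid 0.87 [488, 277, 38, 38] [ 0.352 -0.57 ]
top lid 0.72 [422, 160, 35, 23] [ 0.739 -0.391]
top lid 0.65 [358, 258, 31, 34] [ 0.422 -0.168]
top tray 0.77 [196, 218, 73, 53] [0.53  0.272]
top padlock0_mid 0.68 [233, 221, 22, 12] [0.587 0.231]
top padlock1_mid 0.68 [192, 219, 81, 52] [0.532 0.274]
top padlock1_mid 0.54 [240, 233, 14, 12] [0.545 0.221]
top padlock1_mid 0.48 [133, 239, 27, 28] [0.519 0.537]
top padlock3_mid 0.57 [232, 253, 19, 16] [0.485 0.237]
scene mug 0.79 [317, 233, 47, 51] [ 0.635 -0.025]
scene mug 0.52 [337, 160, 89, 72] [0.562 0.211]
scene mug_handle 0.95 [316, 234, 51, 50] [ 0.635 -0.024]
scene lid 0.88 [232, 243, 42, 24] [ 0.412 -0.168]
scene lid 0.82 [93, 303, 45, 37] [ 0.35  -0.577]
scene lid 0.74 [233, 362, 43, 43] [ 0.721 -0.399]
scene tray 0.69 [337, 160, 89, 73] [0.537 0.253]
scene tray 0.59 [395, 242, 33, 31] [0.737 0.152]
scene tray 0.49 [231, 240, 41, 27] [ 0.424 -0.174]
scene padlock0_mid 0.48 [380, 205, 14, 13] [0.576 0.234]
scene padlock1_mid 0.7 [235, 235, 36, 32] [ 0.412 -0.166]
scene padlock1_mid 0.61 [363, 203, 19, 11] [0.536 0.216]
scene padlock3_mid 0.67 [357, 184, 14, 18] [0.476 0.236]
```

View pics/fin.png

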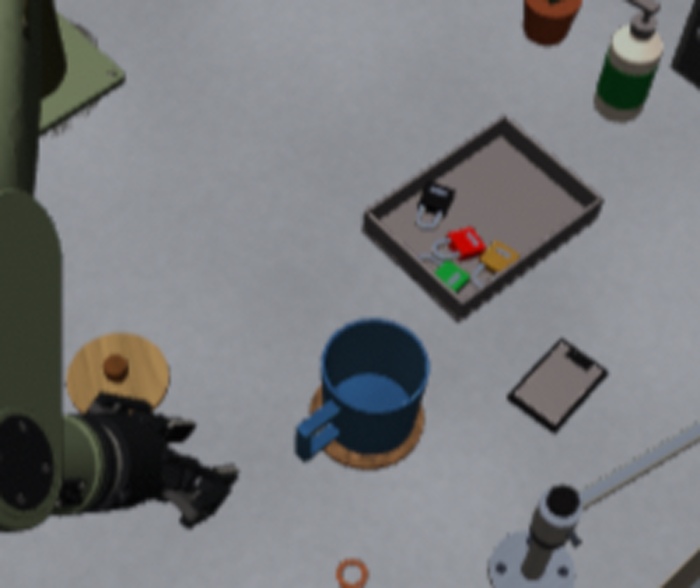

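The final picture shows the mug upright and empty on the coaster (crop 370,395). All four padlocks are in the tray, the lid lies knob up (118,370), and the gripper is clear of everything.

Emit:
move_arm(
  rows=[
    [0,0,0,0,0,0,0.4],
    [0,0,0,0,0,0,0.4],
    [0,0,0,0,0,0,0.4],
  ],
)

```text
time_s: 28.08
tool_pos: [0.6248, -0.1999, 0.1869]
eef_rot: [-0.24, 0.665, 0.665, 0.242]
ft_force: [0.1, 0.5, 0.5]
finger_gap: 0.6
finger_force: 0.0
```

```bash
python3 - <<'E'
from h import *
f=robot.grab_frame("scene"); hsv=cv2.cvtColor(f["img"],cv2.COLOR_RGB2HSV)
g=(hsv[...,0]>50)&(hsv[...,0]<75)&(hsv[...,1]>120); g[:200]=0;g[240:]=0;g[:,:350]=0;g[:,400:]=0
v,u=np.nonzero(g); print("green",len(u),at_z(f,u.mean(),v.mean(),.02))
print(robot.sign_off())
E
```

```text
green 64 [0.56268321 0.17795602 0.02      ]
the job is handed in; nothing more can be done
None
```

The job is handed in at about 28 s: the lid is off and lying knob up, all four padlocks are in the tray, and the empty mug stands upright on the coaster; the sign-off gave no verdict, so this rests on my own camera checks.

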